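# Clamp a brake pad in the locating fixture

### The job

Take the long brake pad from the bench and lay it lining up on the fixture's bed, slid fully home against all three locating pins. Then push the handle of the toggle clamp down past its over-center point so that the spindle stays locked on the pad by itself; press with a feeling hand, without ramming the handle against its stop, and leave the short pad alone.

Things in the scene. Friction and masses are not known exactly. Their poses are not given: they have to be found in the camera images.
- brake_pad: The pad to clamp, on the bench lining up: dark steel plate 50 (x) by 112 (y) by 6 mm, on it a grey lining 46 by 86 by 12 mm with a slot across the middle; 18 mm high in all, bare plate ends stick out as 13 mm ears; about 0.35 kg. Origin: centre of the underside; z up, y along the length. A half turn makes no difference
- short_pad: Another pad of the same build, only 44 by 70 mm; not wanted, stays where it is. The two pads may lie either way round in two places on the right of the bench
- fixture: Fixed steel plate 150 (x) by 255 (y) by 20 mm with a bed 42 by 106 mm, bed top 30 mm above the bench, three pins, and a toggle clamp at its +y end. Origin: at bench height under the pad's home centre; z up. The bed is narrower than the pad, and the plate lies 10 mm lower, so fingers have room beside the pad's middle
- home (a point): Top of the bed, where the pad's underside centre belongs. The 12 mm pins rise 14 mm above the bed at (31, -46), (31, 46) and (0, 62) mm from here in the fixture's x, y: a pad lying along the fixture's y touches all three when its centre is here. Push it in fixture +x, then +y
- clamp_pivot (a point): Axis of the clamp's handle, along the fixture's x, at (0, 129, 72) mm in the fixture's frame. The handle starts 0.7 to 1.6 rad above the horizontal, leaning to fixture +y, and turns down and outward 1.05 to 1.25 rad to a hard stop. Where it stops (0.4 above to 0.2 rad below the horizontal) differs each time, does not show and must be felt
- handle_grip (a point): On the middle line of the round rubber grip (20 mm thick, ends 132 mm from the pivot), 105 mm from clamp_pivot. Pushed here with the pad in place the handle turns almost freely, in its last 0.4 rad the push rises smoothly to 9 to 14 N, then falls to nothing at the over-center point 0.07 rad before the stop; from there it runs on alone. Let go earlier, it springs back. Over 40 N is ramming
- clamp_spindle: Spring-loaded spindle on the clamp's arm: 9 mm steel rod, 20 mm rubber foot. Origin: centre of the foot's face; z along the rod, away from the pad. At the start the arm stands nearly upright 105 mm beside the home centre, up to 150 mm above the bench; it comes down on the lining 30 mm from the pad's centre as the handle goes down. Locked, it presses with about 48 N
- clamp_handle: The clamp's lever, 132 mm long with its grip. Origin on the pivot axis, y along the lever towards the grip, x along the pivot axis. The grip is a little springy (about 9 N per mm)
Mind the look-alikes: they are no part of the job. What is shaped like the brake_pad but blue, orange or red is not meant.

How it is judged (in metres and radians):
On the way, in this order (a step that is already met when the one before it is completed fails the run):
1. the pad lies home on the bed against the pins while the clamp is still open (horizontal distance between brake_pad and home below 0.004 m and z of brake_pad in the frame of fixture below 0.0335 m and angle between the y axis of brake_pad and the y axis of fixture, either way round below 0.06 rad and contact force between clamp_spindle and brake_pad below 1 N), for 0.2 s.
2. the spindle is down and presses on the pad (contact force between clamp_spindle and brake_pad above 15 N), for 0.2 s.
At the end, for the whole second after the job is handed in: The long pad lies flat on the bed, lining up, its centre within 4 mm of home and turned less than 0.06 rad from the fixture, at rest, and the locked spindle presses on it with more than 15 N with nothing holding the handle (horizontal distance between brake_pad and home below 0.004 m and z of brake_pad in the frame of fixture between 0.027 and 0.0335 m and angle between the y axis of brake_pad and the y axis of fixture, either way round below 0.06 rad and angle between brake_pad's own z axis and vertical below 0.06 rad and linear speed of brake_pad below 0.01 m/s and contact force between clamp_spindle and brake_pad above 15 N); the robot touches nothing.
It fails at once if the clamp handle is rammed (pushed with more than 40 N) (contact force between clamp_handle and anything else above 40 N).
It fails at once if the short pad is displaced by more than 30 mm (distance of short_pad from where it was at the start of the episode above 0.03 m).
It also fails if it takes over 72 s, if anything falls off the work surface, if the arm or the gripper's body presses on something with over 40 N, if the wrist force passes 120 N, or if a joint passes its speed limit or range.

### The arm

A 7-joint arm with a two-finger parallel gripper is mounted at the origin on the work surface. World frame = base frame: x ahead of the robot, y to its left, z up, the work surface at z = 0. Lengths are in mm, angles in rad, forces in N, time in s.
With the tool pointing down it reaches from about 400 to 875 mm from the base axis. Payload 19.3 kg.
Tool frame: the origin (TCP) lies at the very end of the fingers, on their centre line; the grasp point (between the pads) lies 19 mm behind it; z points along the fingers, y is the direction in which the jaws open and shut (so a half turn about z gives the same grasp; the last joint's range is limited). The gripper opens to 85 mm and grips with 20 to 120 N. Pads are 22 mm wide; open, the fingers measure 114 mm over their backs; the gripper's body (76 mm by 85 mm) begins 54 mm behind the grasp point. The pads swing forward as they close: fully open they stand 13 mm farther back than shut.
Start: joints at [1.214, 0.521, -0.036, 1.599, 0.021, 1.021, -0.113], TCP at [176.774, -599.47, 202.191] pointing down, gripper open.
Joint ranges: [-2.91, 2.91], [-0.3, 2.13], [-1.5, 1.42], [0.17, 2.43], [-1.26, 4.41], [0.16, 1.93], [-2.52, 2.52]. Speed limits (rad/s): [1.89, 1.89, 2.39, 2.39, 3.01, 3.01, 3.01].

### API

Orientations are given as a unit quaternion [x, y, z, w].
In Python, from bench import r gives the robot as it stands.
- The arm moves only by the shell command python3 -m jog 'ROWS' [OPENING] [FORCE]. ROWS is JSON, a list of rows, each a list of 2 entries, a list of its own where there are three numbers: the shift along the world's x, y, z in mm, then the turn, a rotation vector about the world's x, y, z in degrees. In form: [[[x, y, z], [wx, wy, wz]], ...]. A call has exactly 10 rows; each row shifts and turns the pose as measured when the row begins; what a row does not reach is not made up. A row lasts 1/12 s, in which the tool goes at most 41.7 mm and 7.16 degrees, less where a joint would pass 70% of its speed; a pose out of reach is approached as far as the arm can. A call is refused whole if a number of a shift passes 41.7 or a number of a turn 7.16, either way. A call with a gripper value outside its range is refused whole. OPENING is the closure, from 0 (fully open) to 1 (shut), set as the call begins (- or left out, the last holds). The fingers move at their own pace and stop on an object; FORCE is the grip in N (left out, the last holds). Time passes only in rows, so rows that do not move let the fingers close, or fill a call up. It gives the time, the measured TCP pose, the force and the opening at its end, in the units of the state.
- r.get_obs(): the state, without advancing time (a new reading comes with each control period).
- r.read_camera(name): name is "scene" or "top" or "wrist"; returns a dict with "frame" (400x640x3 uint8, red, green, blue), "depth" (400x640 float32, mm along the optical axis (not along the pixel's ray), 0 where there is no reading), "camera_matrix" (3x3 intrinsics, pixels), "R" (3x3) and "t" (3): a world point X has camera coordinates R X + t. Camera axes: x right, y down, z forward; pixel columns grow to the right and rows downward; lengths in mm; the calibration is good to about 2 mm. A picture is of the moment at which its call begins.
- r.finish_job(): hands the job in, once; it reports no verdict.
The state is a dict: "clock": time; "joint_pos": joint angles; "joint_velocities": joint speeds; "joint_torque": joint torques, N m; "position": TCP position; "eef_rot": TCP orientation; "contact_force": force on the tool from outside, world axes, zero at the start; "moment": the same for the moment, N m; "opening": finger opening in mm.
Only numpy, scipy, OpenCV 4.12 (cv2) and the standard library are available. Lean on these libraries where they do the work, as an engineer would, in place of code of your own. Each camera call takes 0.05 s, during which the arm holds its last target.

## Working session

There is one attempt and no reset: what is moved stays moved. The work goes in short steps, Python scripts to look and compute and a shell command to move; the robot and the scene stay as the last step left them, time stands still between calls to the robot, and variables do not carry over. Pictures are saved under pics/ and viewed, and the job is handed in when it is done.

```bash
ls; mkdir -p pics; python3 - <<'E'
from bench import r
import cv2
print(r.get_obs())
for n in ["scene","top","wrist"]:
    c=r.read_camera(n); cv2.imwrite(f"pics/{n}0.png",c["frame"][:,:,::-1]); print(n,c["camera_matrix"].tolist(),c["R"].round(4).tolist(),c["t"].round(2).tolist())
E
```

```text
pics
{'clock': 0.0, 'joint_pos': array([ 1.21378838,  0.5220237 , -0.03631548,  1.59999628,  0.02119411,
        1.02112273, -0.11278689]), 'joint_velocities': array([ 0.00077866, -0.00138972, -0.00041728,  0.0009971 , -0.00103439,
       -0.00064142,  0.00071498]), 'joint_torque': array([ 2.42937545e-03, -9.27130580e+01,  1.98120967e+00, -3.69937384e+01,
        1.78061100e-02,  8.17249616e-03,  3.33112098e-05]), 'position': array([ 176.65739049, -599.12170094,  201.62405408]), 'eef_rot': array([ 9.89735840e-01,  1.42907758e-01, -1.25095554e-04, -5.69042626e-04]), 'contact_force': array([-0.32730465,  0.07612408, -0.11296449]), 'moment': array([-0.00984496, -0.05848015, -0.01414851]), 'opening': 85.60037628107042}
scene [[498.2389213250876, 0.0, 325.7464006330667], [0.0, 498.2389213250876, 204.98401419917482], [0.0, 0.0, 1.0]] [[0.8415, 0.54, 0.015], [0.3547, -0.5315, -0.7692], [-0.4074, 0.6527, -0.6388]] [-331.91, -206.17, 1817.99]
top [[508.09389782493, 0.0, 314.83538114153873], [0.0, 508.09389782493, 200.67045949520752], [0.0, 0.0, 1.0]] [[-0.0692, -0.9976, 0.0021], [-0.9723, 0.0669, -0.224], [0.2233, -0.0175, -0.9746]] [-183.95, 566.86, 1261.54]
wrist [[323.97228930991434, 0.0, 318.46701268800103], [0.0, 323.97228930991434, 193.53108292990566], [0.0, 0.0, 1.0]] [[0.2827, -0.9592, -0.0013], [-0.9265, -0.2735, 0.2584], [-0.2482, -0.0718, -0.966]] [-623.64, -34.0, 376.43]
```

View pics/scene0.png

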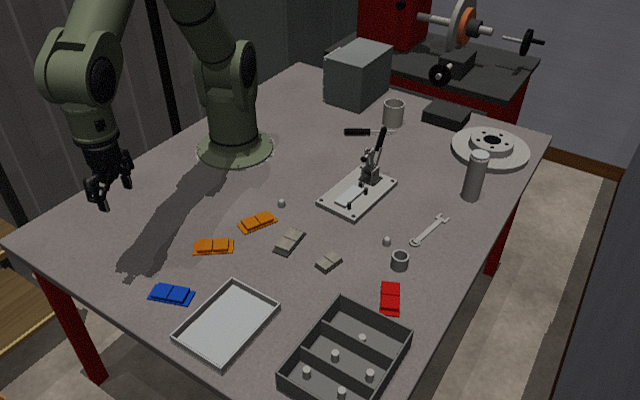

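View pics/top0.png

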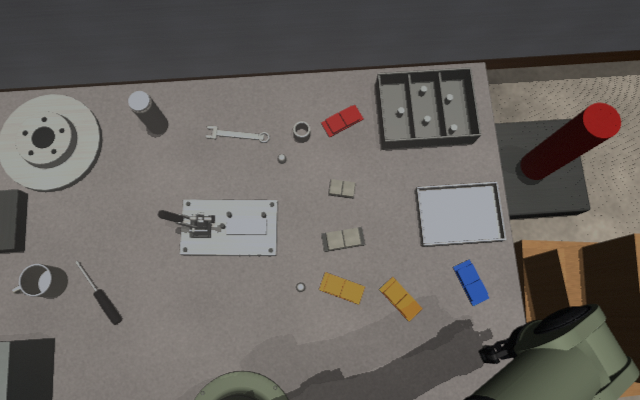

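View pics/wrist0.png

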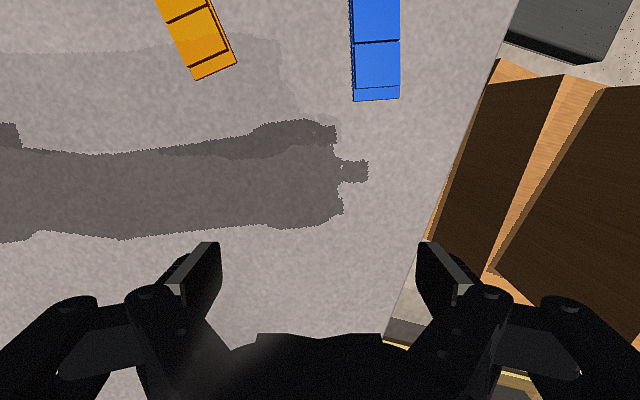

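The top view shows the long grey pad at about (344,239), the short one at (342,188), and the fixture plate at (229,228). The clamp is at its left end, which is world +y, and the pins are on the upper side, which is world +x. I'll zoom in and measure.

```bash
cat > h.py <<'E'
import numpy as np, cv2
from bench import r
def ray(c,u,v,z):
    K,R,t=c["camera_matrix"],c["R"],c["t"]
    d=R.T@np.linalg.solve(K,np.array([u,v,1.])); o=-R.T@t
    return o+d*(z-o[2])/d[2]
def proj(c,X):
    p=c["camera_matrix"]@(c["R"]@np.asarray(X,float)+c["t"]); return p[:2]/p[2]
def pt(c,u,v):
    K,R,t=c["camera_matrix"],c["R"],c["t"]
    return R.T@(np.linalg.solve(K,np.array([u,v,1.]))*c["depth"][int(v),int(u)]-t)
E
python3 - <<'E'
from h import *
c=r.read_camera("top"); f=c["frame"]
cv2.imwrite("pics/topz.png",cv2.resize(f[170:275,150:380],None,fx=3.4,fy=3.4,interpolation=cv2.INTER_CUBIC)[:,:,::-1])
# plate corners: white mask
hsv=cv2.cvtColor(f,cv2.COLOR_RGB2HSV)
print([ (f[v,u].tolist()) for u,v in [(344,239),(342,188),(270,245),(245,226),(300,220)]])
for u,v in [(344,239),(342,188),(270,245),(245,226),(300,220)]: print(pt(c,u,v).round(1))
E
```

```text
[[122, 119, 109], [92, 91, 84], [160, 164, 169], [161, 164, 169], [127, 121, 118]]
[ 453.4 -293.3   21.5]
[ 593.8 -299.6   17.5]
[450.7 -96.9  22.9]
[504.3 -34.3  32.7]
[ 517.1 -179.8   -2.4]
```

View pics/topz.png

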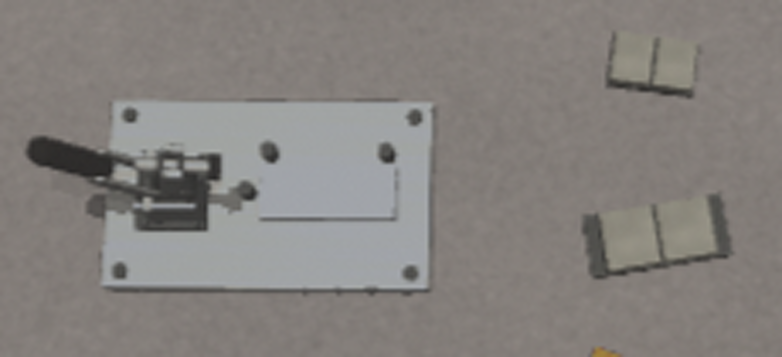

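```bash
cat >> h.py <<'E'
def lining(c,lo,hi,z=18,n=0):
    """rect of a contour with roi, unprojected onto z"""
    f=c["frame"].astype(int); m=((f[...,0]-f[...,2]>lo)&(f[...,0]-f[...,2]<hi)).astype(np.uint8)
    return m
def rect(c,cnt,z):
    P=np.array([ray(c,u,v,z)[:2] for u,v in cnt.reshape(-1,2)],np.float32)
    b=cv2.boxPoints(cv2.minAreaRect(P)); e=[b[1]-b[0],b[2]-b[1]]
    L=[np.linalg.norm(x) for x in e]; k=int(np.argmax(L)); d=e[k]/L[k]
    if d[1]<0: d=-d
    return b.mean(0),max(L),min(L),np.degrees(np.arctan2(-d[0],d[1]))
E
python3 - <<'E'
from h import *
c=r.read_camera("top"); f=c["frame"].astype(int)
print(f[239,325:366].tolist())
d=f[...,0]-f[...,2]
print(d[239,320:370]); print(d[188,320:370])
# plate mask
m=((f[...,2]-f[...,0]>4)&(f.min(2)>120)).astype(np.uint8)
m[:, :150]=0;m[:,300:]=0;m[:180]=0;m[270:]=0
m=cv2.morphologyEx(m,cv2.MORPH_CLOSE,np.ones((3,3)))
cn=max(cv2.findContours(m,0,1)[0],key=cv2.contourArea)
print("plate",rect(c,cn,20), cv2.boundingRect(cn))
m=((d>8)&(d<40)).astype(np.uint8)
for cn in cv2.findContours(m,0,1)[0]:
    if cv2.contourArea(cn)>60: print(cv2.boundingRect(cn),cv2.contourArea(cn),rect(c,cn,18))
for (u,v),z in [((150+268/3.4,170+150/3.4),44),((150+387/3.4,170+152/3.4),44),((150+246/3.4,170+188/3.4),44)]: print(ray(c,u-.4,v-.4,z).round(1))
for u,v in [(260,170),(395,170),(395,218),(261,218)]: print("bed",ray(c,150+u/3.4-.4,170+v/3.4-.4,30).round(1))
E
```

```text
[[81, 81, 78], [65, 64, 60], [117, 114, 105], [136, 133, 121], [139, 135, 123], [139, 135, 123], [141, 138, 126], [141, 138, 126], [141, 138, 125], [144, 140, 128], [144, 140, 128], [145, 141, 129], [145, 142, 129], [145, 141, 129], [146, 142, 130], [147, 143, 131], [148, 144, 131], [146, 143, 130], [99, 97, 89], [122, 119, 109], [144, 140, 128], [143, 140, 129], [145, 141, 129], [146, 143, 131], [147, 145, 132], [150, 146, 133], [149, 146, 132], [149, 145, 133], [147, 144, 131], [147, 143, 131], [145, 142, 130], [147, 144, 131], [149, 145, 132], [148, 144, 131], [145, 141, 129], [106, 104, 97], [81, 81, 77], [81, 80, 77], [81, 81, 77], [100, 97, 92], [125, 119, 115]]
[11 10  6  4  4  3  5 12 15 16 16 15 15 16 16 16 16 16 16 16 16 17 16 10
 13 16 14 16 15 15 17 17 16 16 16 15 16 17 17 16  9  4  4  4  8 10  9 10
 11 10]
[11 11 11 12 10 10 11 10 11  8 13 16 16 16 17 16 15 15 16 16 16 11  8 14
 15 15 15 16 16 16 15 15 15 14 11 11 10 11 11 11 10 10 10 11 10 10 10 11
 10 11]
plate (array([504.3935  ,  10.979874], dtype=float32), np.float32(248.94919), np.float32(136.84117), np.float32(-4.6349635)) (181, 203, 95, 52)
(414, 358, 99, 42) 1297.5 (array([  68.53052, -568.00006], dtype=float32), np.float32(269.90118), np.float32(54.409714), np.float32(19.363317))
(0, 50, 640, 350) 181047.5 (array([ 477.24213, -272.99432], dtype=float32), np.float32(1841.1447), np.float32(944.95715), np.float32(-0.07308865))
[538.    6.6  44. ]
[530.1 -85.3  44. ]
[509.3  24.5  44. ]
bed [525.5  15.5  30. ]
bed [518.2 -89.6  30. ]
bed [480.3 -87.8  30. ]
bed [487.5  15.9  30. ]
```

```bash
python3 - <<'E'
from h import *
c=r.read_camera("top"); f=c["frame"].astype(int)
d=f[...,0]-f[...,2]
m=((d>12)&(d<25)).astype(np.uint8)
m=cv2.morphologyEx(m,cv2.MORPH_CLOSE,np.ones((3,3)))
for cn in cv2.findContours(m,0,1)[0]:
    if cv2.contourArea(cn)>60: print(cv2.boundingRect(cn),cv2.contourArea(cn),rect(c,cn,18))
E
```

```text
(196, 372, 86, 28) 1000.0 (array([104.75667  ,  -1.7588882], dtype=float32), np.float32(210.59528), np.float32(63.775974), np.float32(-3.9834085))
(593, 369, 47, 31) 526.0 (array([  42.980644, -941.2931  ], dtype=float32), np.float32(122.49025), np.float32(71.0566), np.float32(-3.9834075))
(545, 314, 79, 72) 1666.5 (array([ 115.81827, -887.69293], dtype=float32), np.float32(163.45792), np.float32(152.64345), np.float32(26.232576))
(327, 228, 33, 21) 484.0 (array([ 456.61435, -290.8081 ], dtype=float32), np.float32(83.9495), np.float32(45.810303), np.float32(4.2716823))
(330, 179, 25, 17) 298.5 (array([ 596.0955, -299.2623], dtype=float32), np.float32(64.243675), np.float32(39.74949), np.float32(-11.809004))
(0, 50, 640, 321) 23612.0 (array([ 698.09143, -220.2106 ], dtype=float32), np.float32(1800.1902), np.float32(895.16327), np.float32(-12.108427))
```

```bash
python3 - <<'E'
from h import *
c=r.read_camera("top"); f=c["frame"].astype(int)
d=f[...,0]-f[...,2]
m=((d>12)&(d<25)).astype(np.uint8)
for x,y,w,h in [(324,225,39,27),(327,176,31,23)]:
    s=np.zeros_like(m); s[y:y+h,x:x+w]=m[y:y+h,x:x+w]
    v,u=np.nonzero(s); P=np.array([ray(c,a,b,18)[:2] for a,b in zip(u,v)])
    mu=P.mean(0); S=np.cov((P-mu).T); w_,V=np.linalg.eigh(S); dd=V[:,1]; dd=dd if dd[1]>0 else -dd
    print(mu, np.degrees(np.arctan2(-dd[0],dd[1])), np.sqrt(12*w_))
E
python3 -m jog '[[[28,31,5],[0,0,7]],[[28,31,5],[0,0,7]],[[28,31,5],[0,0,7]],[[28,31,5],[0,0,7]],[[28,31,5],[0,0,7]],[[28,31,5],[0,0,7]],[[28,31,5],[0,0,7]],[[28,31,5],[0,0,7]],[[28,31,5],[0,0,7]],[[0,0,0],[0,0,7]]]' 0 60
```

```text
[ 457.1483838 -290.8662175] 5.974051035818397 [44.95465145 86.204218  ]
[ 596.16215249 -299.25101896] -11.698575856430962 [39.98234182 67.26084577]
clock: 1.18
position: [425.1, -316.3, 247.7]
eef_rot: [0.72, 0.694, -0.001, 0.003]
contact_force: [1.5, 2.0, 0.3]
opening: 85.6
```

```bash
python3 - <<'E'
from h import *
c=r.read_camera("wrist"); f=c["frame"]
cv2.imwrite("pics/w1.png",f[:,:,::-1])
d=f[...,0].astype(int)-f[...,2]; m=((d>12)&(d<25)&(f[...,0]>110)).astype(np.uint8)
m=cv2.morphologyEx(m,cv2.MORPH_OPEN,np.ones((3,3)))
for cn in cv2.findContours(m,0,1)[0]:
    if cv2.contourArea(cn)>300: print(cv2.boundingRect(cn),cv2.contourArea(cn),rect(c,cn,18))
E
```

```text
(223, 231, 49, 64) 1372.5 (array([ 332.29276, -458.15814], dtype=float32), np.float32(104.268394), np.float32(53.100903), np.float32(-49.46681))
(250, 201, 36, 29) 384.0 (array([ 355.42755, -382.30853], dtype=float32), np.float32(43.41391), np.float32(34.75314), np.float32(39.65924))
(329, 157, 34, 18) 384.0 (array([ 457.84375, -323.98132], dtype=float32), np.float32(42.633663), np.float32(19.34351), np.float32(-84.31638))
(432, 141, 46, 32) 819.0 (array([ 593.1873, -319.1222], dtype=float32), np.float32(50.931488), np.float32(35.434544), np.float32(77.90117))
(440, 113, 41, 31) 818.0 (array([ 597.84143, -281.87558], dtype=float32), np.float32(45.66409), np.float32(34.42922), np.float32(80.87972))
```

View pics/w1.png

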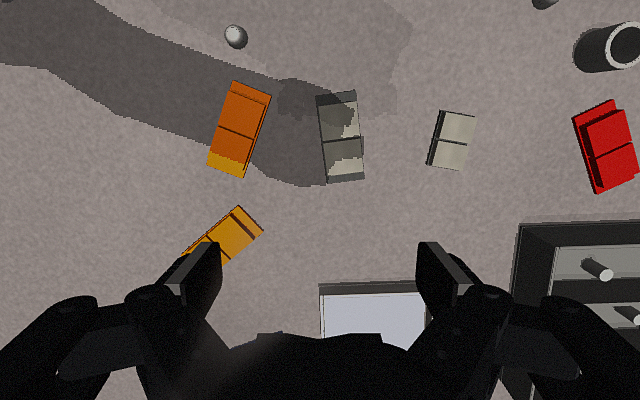

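The wrist view shows the long pad at about (340,137), half in shadow, and the short pad at (452,140). I'll zoom in for the corners.

```bash
python3 - <<'E'
from h import *
c=r.read_camera("wrist"); f=c["frame"]
g=f[80:200,290:390]; g=np.clip(g.astype(float)*1.4,0,255).astype(np.uint8)
cv2.imwrite("pics/w1z.png",cv2.resize(g,None,fx=5,fy=5,interpolation=cv2.INTER_CUBIC)[:,:,::-1])
E
```

```text
(no output)
```

View pics/w1z.png

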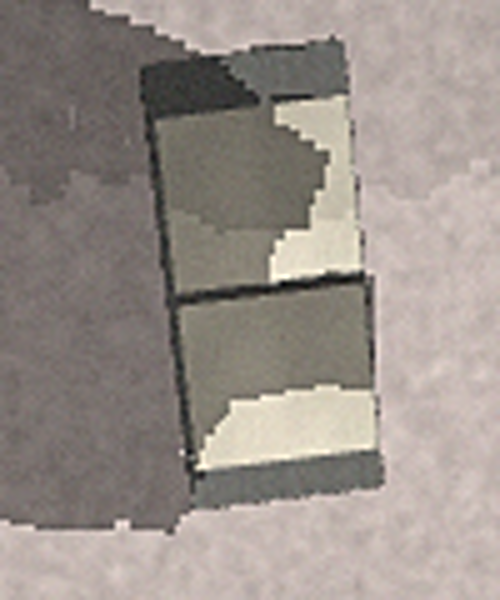

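```bash
python3 - <<'E'
from h import *
c=r.read_camera("wrist")
for z,L in [(18,[(156,117),(349,94),(377,450),(197,470)]),(6,[(140,66),(345,38),(385,485),(196,508)])]:
    P=np.array([ray(c,290+a/5-.4,80+b/5-.4,z)[:2] for a,b in L]); 
    d=(P[0]+P[1]-P[2]-P[3])/2; w=(P[1]+P[2]-P[0]-P[3])/2
    print(P.mean(0),np.linalg.norm(d),np.linalg.norm(w),np.degrees(np.arctan2(-d[0],d[1])),np.degrees(np.arctan2(w[1],w[0])))
print(r.get_obs()['position'])
E
```

```text
[ 451.66928509 -293.81299942] 85.88955201988374 45.51810784507945 4.294728923613485 4.020026152530288
[ 451.84518018 -293.57998988] 110.82885796688937 49.53278001137215 4.882939201796644 4.791161010422012
[ 419.6122426  -322.55124841  246.40376953]
```

```bash
python3 -m jog '[[[3,2,-10],[0,0,4]],[[5,2,-10],[0,0,4]],[[5,2,-5],[0,0,0]],[[5,2,0],[0,0,0]],[[0,0,0],[0,0,0]],[[0,0,0],[0,0,0]],[[0,0,0],[0,0,0]],[[0,0,0],[0,0,0]],[[0,0,0],[0,0,0]],[[0,0,0],[0,0,0]]]'
python3 - <<'E'
from h import *
print(r.get_obs()['position'])
c=r.read_camera("wrist"); f=c["frame"]
print(r.get_obs()['position'],r.get_obs()['eef_rot'],r.get_obs()['joint_pos'])
g=f[80:200,270:390]; g=np.clip(g.astype(float)*1.4,0,255).astype(np.uint8)
cv2.imwrite("pics/w2z.png",cv2.resize(g,None,fx=5,fy=5,interpolation=cv2.INTER_CUBIC)[:,:,::-1])
E
```

```text
clock: 2.17
position: [433.6, -321.1, 221.2]
eef_rot: [0.689, 0.724, -0.004, 0.003]
contact_force: [1.0, 0.6, -0.2]
opening: 85.3
[ 433.63002416 -321.08649818  221.21878092]
[ 433.6244125  -321.10447889  221.24212864] [ 0.68939849  0.72436643 -0.00391894  0.00276399] [ 0.85158648  0.38844471 -0.43482515  1.79189606  0.20161484  1.0007688
  0.38566911]
```

View pics/w2z.png

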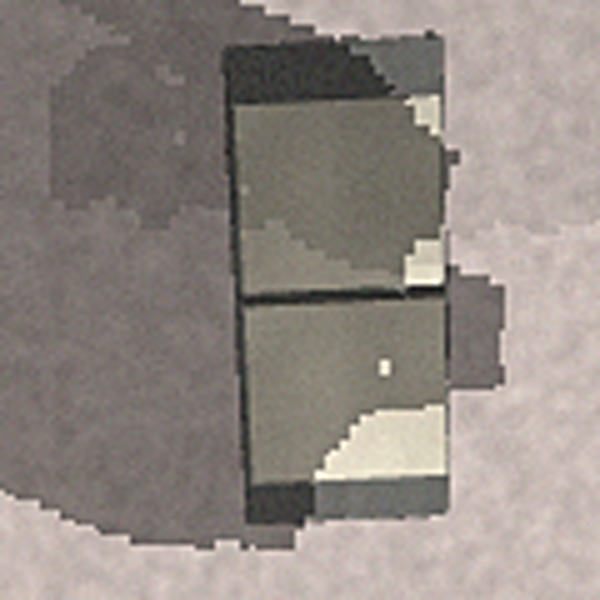

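```bash
python3 - <<'E'
from h import *
c=r.read_camera("wrist")
for z,L in [(18,[(234,104),(443,95),(447,477),(250,487)]),(6,[(224,46),(442,36),(448,515),(248,523)])]:
    P=np.array([ray(c,270+a/5-.4,80+b/5-.4,z)[:2] for a,b in L]); 
    d=(P[0]+P[1]-P[2]-P[3])/2; w=(P[1]+P[2]-P[0]-P[3])/2
    print(P.mean(0),np.linalg.norm(d),np.linalg.norm(w),np.degrees(np.arctan2(-d[0],d[1])),np.degrees(np.arctan2(w[1],w[0])))
t=c["R"].T@-c["t"]; print(t)
E
```

```text
[ 453.35337037 -291.42547868] 86.44206522921301 46.24533640180731 5.270784213363395 5.511827071349177
[ 453.33045947 -290.94088873] 111.19832857208746 49.04513582987826 5.551521909987528 5.26888130386421
[ 429.68579225 -253.96476581  390.54876222]
```

```bash
python3 -m jog '[[[4,5,-22],[0,0,1]],[[4,5,-22],[0,0,1.6]],[[4,5,-22],[0,0,0]],[[4,5,-22],[0,0,0]],[[4,5,-22],[0,0,0]],[[4,5,-22],[0,0,0]],[[0,0,-22],[0,0,0]],[[0,0,-15],[0,0,0]],[[0,0,0],[0,0,0]],[[0,0,0],[0,0,0]]]'
```

```text
clock: 3.1
position: [459.3, -290.1, 47.2]
eef_rot: [0.673, 0.74, -0.003, 0.005]
contact_force: [0.5, -0.4, 0.0]
opening: 85.4
```

```bash
python3 -m jog '[[[-2,0,-10],[0,0,0]],[[-2,0,-10],[0,0,0]],[[0,0,-10],[0,0,0]],[[0,0,-8],[0,0,0]],[[0,0,-3],[0,0,0]],[[0,0,0],[0,0,0]],[[0,0,0],[0,0,0]],[[0,0,0],[0,0,0]],[[0,0,0],[0,0,0]],[[0,0,0],[0,0,0]]]'
python3 - <<'E'
from h import *
c=r.read_camera("wrist"); cv2.imwrite("pics/w3.png",c["frame"][:,:,::-1])
E
```

```text
clock: 3.93
position: [456.4, -291.8, 5.6]
eef_rot: [0.673, 0.74, -0.003, 0.008]
contact_force: [-0.1, -0.2, 0.4]
opening: 85.5
```

View pics/w3.png

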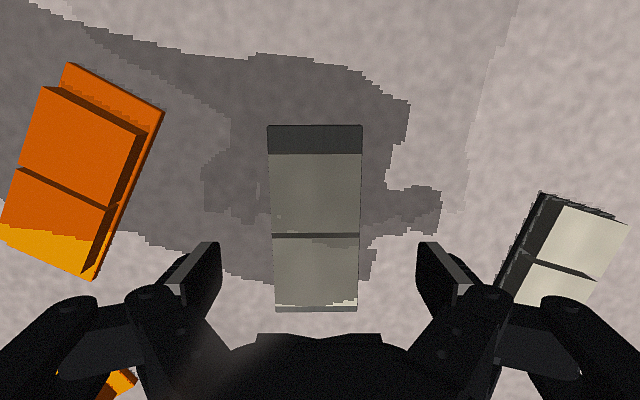

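The pad is centred between the open jaws, with its slot at about (316,236). The short pad is clear of the right finger, which reaches out to about (500,290). I'll check the tilt and the slot's y.

```bash
python3 - <<'E'
from h import *
from scipy.spatial.transform import Rotation as Ro
o=r.get_obs(); print(Ro.from_quat(o['eef_rot']).as_matrix().round(4),o['position'])
c=r.read_camera("wrist"); print(ray(c,316,236,18),proj(c,o['position']),ray(c,268,236,6),ray(c,362,236,6))
E
```

```text
[[-0.0938  0.9956  0.0077]
 [ 0.9955  0.0939 -0.0148]
 [-0.0155  0.0063 -0.9999]] [ 456.38296252 -291.85990772    5.66312741]
[ 453.9465414  -291.12339359   18.        ] [320.24900217 228.78477891] [ 427.58552282 -298.72544347    6.        ] [ 480.15264015 -293.90962203    6.        ]
```

```bash
python3 -m jog '[[[0,0,-3],[0.5,0.2,0]],[[-1,0,-3],[0.35,0.2,0]],[[0,0,-2],[0,0,0]],[[0,0,0],[0,0,0]],[[0,0,0],[0,0,0]],[[0,0,0],[0,0,0]],[[0,0,0],[0,0,0]],[[0,0,0],[0,0,0]],[[0,0,0],[0,0,0]],[[0,0,0],[0,0,0]]]'
```

```text
clock: 4.87
position: [455.3, -292.0, -3.1]
eef_rot: [0.673, 0.739, 0.001, -0.0]
contact_force: [-0.3, 0.0, -0.8]
opening: 86.0
```

```bash
python3 -m jog '[[[0,0,1.5],[0,0,0]],[[0,0,0],[0,0,0]],[[0,0,0],[0,0,0]],[[0,0,0],[0,0,0]],[[0,0,0],[0,0,0]],[[0,0,0],[0,0,0]],[[0,0,0],[0,0,0]],[[0,0,0],[0,0,0]],[[0,0,0],[0,0,0]],[[0,0,0],[0,0,0]]]' 1 80
```

```text
clock: 5.7
position: [455.4, -292.0, -1.2]
eef_rot: [0.673, 0.74, 0.001, -0.0]
contact_force: [-0.4, 1.1, 0.2]
opening: 0.1
```

```bash
python3 - <<'E'
from h import *
print(r.get_obs())
c=r.read_camera("wrist"); cv2.imwrite("pics/w4.png",c["frame"][:,:,::-1])
c=r.read_camera("scene"); cv2.imwrite("pics/s4.png",cv2.resize(c["frame"][150:310,200:440],None,fx=3,fy=3)[:,:,::-1])
E
```

```text
{'clock': 5.7, 'joint_pos': array([ 0.69955468,  0.71131575, -0.32834285,  1.94210514,  0.40930738,
        0.55313515,  0.1872831 ]), 'joint_velocities': array([-1.43634423e-04,  1.53707175e-04,  6.28930815e-04, -1.26307109e-03,
        7.37560019e-05,  8.65317765e-04,  1.46858829e-03]), 'joint_torque': array([-4.19153876e-04, -9.28412461e+01, -5.09690255e+00, -2.09212750e+01,
        6.83277423e-03, -8.26892701e-04,  8.86167027e-05]), 'position': array([ 455.42353055, -291.98197721,   -1.19109524]), 'eef_rot': array([ 6.73133340e-01,  7.39520760e-01,  6.83255833e-04, -2.90484939e-04]), 'contact_force': array([-0.43979701,  1.14430326,  0.15577621]), 'moment': array([ 0.04669243, -0.02205152, -0.02868442]), 'opening': 0.05132825617144517}
```

View pics/w4.png

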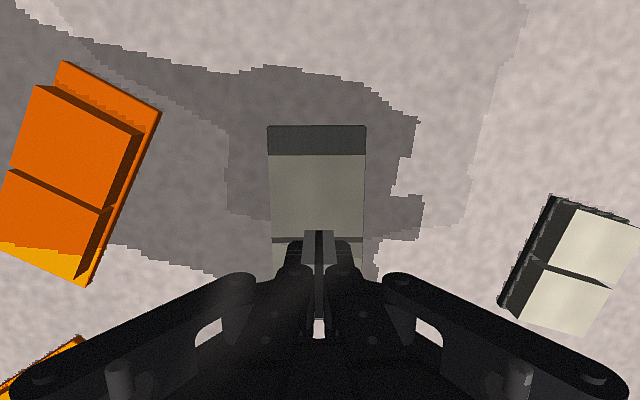

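View pics/s4.png

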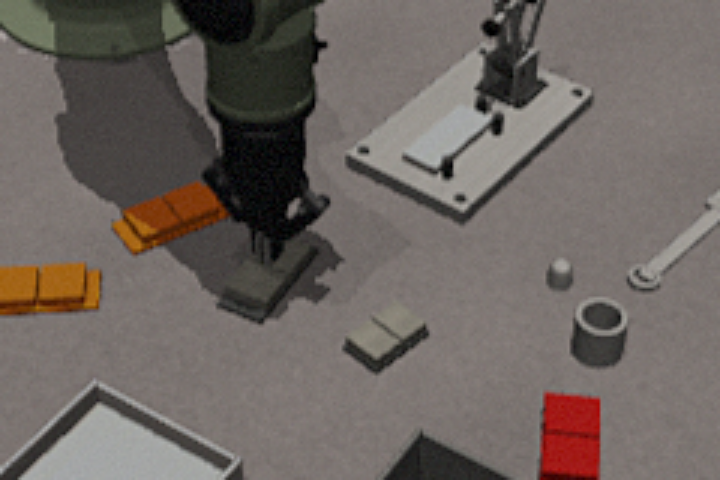

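```bash
python3 - <<'E'
from h import *
c=r.read_camera("wrist"); D=c["depth"]
for u,v in [(310,235),(310,240),(312,250),(328,240),(316,238),(320,236),(320,230),(316,200),(316,140),(230,140),(300,235),(296,255)]: print(u,v,D[v,u],pt(c,u,v).round(1))
print(c["R"].T@-c["t"])
cv2.imwrite("pics/w4z.png",cv2.resize(c["frame"][190:310,250:390],None,fx=5,fy=5)[:,:,::-1])
s=r.read_camera("scene")
print(proj(s,[455.4,-292,-1.2]),proj(s,[455.4,-292,18]))
cv2.imwrite("pics/s4z.png",cv2.resize(s["frame"][210:270,255:335],None,fx=8,fy=8)[:,:,::-1])
E
```

```text
310 235 141.86234 [ 449.7 -281.    36.4]
310 240 137.62299 [ 449.8 -281.4   40.9]
312 250 126.99741 [ 450.8 -280.9   51.8]
328 240 136.45734 [ 457.3 -280.2   42. ]
316 238 138.4875 [ 452.3 -280.7   39.9]
320 236 140.76884 [ 454.  -280.6   37.5]
320 230 147.19994 [ 454.  -280.4   30.8]
316 200 158.77315 [ 451.2 -270.6   16.2]
316 140 163.84044 [ 448.6 -242.8    3.5]
230 140 168.17384 [ 404.1 -247.4   -0.8]
300 235 165.01648 [ 444.8 -290.3   14.8]
296 255 133.57391 [ 444.6 -286.3   46.2]
[ 448.26518442 -226.93322945  168.84207212]
[289.01299658 243.48514657] [288.79828182 238.67077206]
```

View pics/w4z.png

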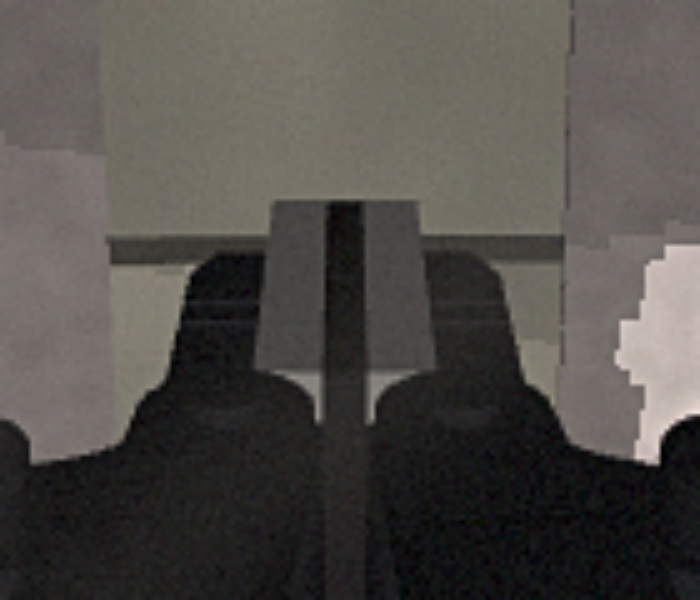

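View pics/s4z.png

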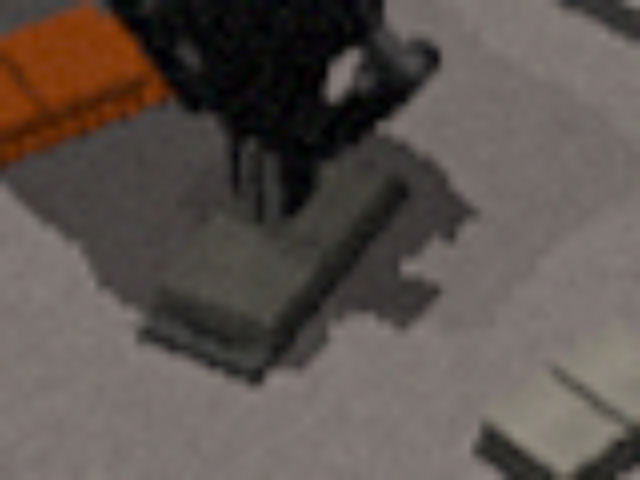

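The fingers closed above the pad without touching it. In the wrist depth the fingertips sit at z≈30, while the reported TCP is -1. That leaves about 30 mm between the reported TCP and the real tip. I'll touch the lining gently (top at 18 mm) with the shut fingers to calibrate this.

```bash
python3 -m jog '[[[0,0,-1.5],[0,0,0]],[[0,0,-1.5],[0,0,0]],[[0,0,-1.5],[0,0,0]],[[0,0,-1.5],[0,0,0]],[[0,0,0],[0,0,0]],[[0,0,0],[0,0,0]],[[0,0,0],[0,0,0]],[[0,0,0],[0,0,0]],[[0,0,0],[0,0,0]],[[0,0,0],[0,0,0]]]'
python3 -m jog '[[[0,0,-1],[0,0,0]],[[0,0,-1],[0,0,0]],[[0,0,-1],[0,0,0]],[[0,0,0],[0,0,0]],[[0,0,0],[0,0,0]],[[0,0,0],[0,0,0]],[[0,0,0],[0,0,0]],[[0,0,0],[0,0,0]],[[0,0,0],[0,0,0]],[[0,0,0],[0,0,0]]]'
```

```text
clock: 6.73
position: [455.4, -291.9, -8.0]
eef_rot: [0.673, 0.74, 0.001, -0.0]
contact_force: [0.1, 0.1, -0.2]
opening: -0.0
clock: 7.57
position: [455.5, -292.1, -11.0]
eef_rot: [0.673, 0.74, 0.001, -0.0]
contact_force: [-0.4, 0.8, 2.3]
opening: -0.0
```

```bash
python3 -m jog '[[[0,0,-1],[0,0,0]],[[0,0,0],[0,0,0]],[[0,0,0],[0,0,0]],[[0,0,0],[0,0,0]],[[0,0,0],[0,0,0]],[[0,0,0],[0,0,0]],[[0,0,0],[0,0,0]],[[0,0,0],[0,0,0]],[[0,0,0],[0,0,0]],[[0,0,0],[0,0,0]]]'
```

```text
clock: 8.4
position: [455.6, -292.1, -11.0]
eef_rot: [0.673, 0.739, 0.0, 0.0]
contact_force: [-0.7, 0.6, 1.8]
opening: -0.1
```

```bash
python3 -m jog '[[[0,0,-1.5],[0,0,0]],[[0,0,-1.5],[0,0,0]],[[0,0,-1.5],[0,0,0]],[[0,0,0],[0,0,0]],[[0,0,0],[0,0,0]],[[0,0,0],[0,0,0]],[[0,0,0],[0,0,0]],[[0,0,0],[0,0,0]],[[0,0,0],[0,0,0]],[[0,0,-1],[0,0,0]]]'
python3 - <<'E'
from h import *
c=r.read_camera("wrist");
cv2.imwrite("pics/w5.png",c["frame"][:,:,::-1])
for v in range(200,260,5): print(v,pt(c,320,v).round(1))
print(r.get_obs()['contact_force'],r.get_obs()['position'])
E
```

```text
clock: 9.23
position: [455.9, -292.4, -11.3]
eef_rot: [0.673, 0.739, -0.001, 0.001]
contact_force: [-10.6, 5.5, 48.2]
opening: 0.3
200 [ 453.3 -267.6   16.8]
205 [ 453.6 -270.2   16.2]
210 [ 453.8 -272.5   16.5]
215 [ 454.  -275.    16.1]
220 [ 454.3 -277.5   16. ]
225 [ 454.5 -279.8   16.3]
230 [ 454.6 -280.8   20.2]
235 [ 454.5 -280.7   26.3]
240 [ 454.5 -280.7   31.9]
245 [ 454.5 -280.7   36.9]
250 [ 454.4 -280.6   41.9]
255 [ 454.4 -280.8   45.9]
[-3.98504807  2.48998688 19.14959372] [ 455.88172094 -292.29066937  -11.09054313]
```

View pics/w5.png

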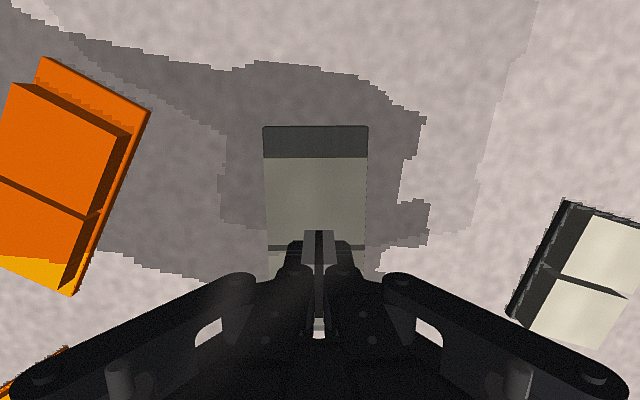

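Contact is at TCP z = -11.0, so the shut tip is at TCP z + 29. For gripping the 50 mm plate I need TCP z ≈ -31. I'll lift and open, then go down.

```bash
python3 -m jog '[[[0,0,10],[0,0,0]],[[0,0,12],[0,0,0]],[[0,0,0],[0,0,0]],[[0,0,0],[0,0,0]],[[0,0,0],[0,0,0]],[[0,0,0],[0,0,0]],[[0,0,0],[0,0,0]],[[0,0,0],[0,0,0]],[[0,0,0],[0,0,0]],[[0,0,0],[0,0,0]]]' 0
python3 -m jog '[[[0,0,-10],[0,0,0]],[[0,0,-10],[0,0,0]],[[0,0,-8],[0,0,0]],[[0,0,-6],[0,0,0]],[[0,0,-3],[0,0,0]],[[0,0,0],[0,0,0]],[[0,0,0],[0,0,0]],[[0,0,0],[0,0,0]],[[0,0,0],[0,0,0]],[[0,0,0],[0,0,0]]]'
```

```text
clock: 10.12
position: [455.6, -292.2, 12.0]
eef_rot: [0.673, 0.739, -0.001, 0.001]
contact_force: [-0.7, 0.5, -0.0]
opening: 85.3
clock: 10.95
position: [454.8, -291.5, -30.4]
eef_rot: [0.673, 0.74, -0.001, -0.0]
contact_force: [0.1, 0.3, 0.2]
opening: 85.1
```

```bash
python3 -m jog '[[[0,0,0],[0,0,0]],[[0,0,0],[0,0,0]],[[0,0,0],[0,0,0]],[[0,0,0],[0,0,0]],[[0,0,0],[0,0,0]],[[0,0,0],[0,0,0]],[[0,0,0],[0,0,0]],[[0,0,0],[0,0,0]],[[0,0,0],[0,0,0]],[[0,0,0],[0,0,0]]]' 1 90
```

```text
clock: 11.78
position: [455.0, -291.9, -28.6]
eef_rot: [0.673, 0.739, -0.001, 0.001]
contact_force: [-0.6, 0.4, 1.1]
opening: 46.0
```

The jaws are gripping the lining (46 mm), with the tips resting on the plate's ledge. That works and keeps the fingers clear of the fixture. Lifting.

```bash
python3 -m jog '[[[0,0,4],[0,0,0]],[[0,0,10],[0,0,0]],[[0,0,20],[0,0,0]],[[0,0,20],[0,0,0]],[[0,0,20],[0,0,0]],[[0,0,20],[0,0,0]],[[0,0,10],[0,0,0]],[[0,0,0],[0,0,0]],[[0,0,0],[0,0,0]],[[0,0,0],[0,0,0]]]'
python3 - <<'E'
from h import *
c=r.read_camera("wrist");
cv2.imwrite("pics/w6.png",c["frame"][:,:,::-1])
c=r.read_camera("scene"); cv2.imwrite("pics/s6.png",cv2.resize(c["frame"][110:270,200:440],None,fx=3,fy=3)[:,:,::-1])
c=r.read_camera("top");cv2.imwrite("pics/t6.png",c["frame"][:,:,::-1])
E
```

```text
clock: 12.62
position: [452.8, -290.7, 82.4]
eef_rot: [0.673, 0.74, -0.002, -0.001]
contact_force: [-0.2, 0.5, -4.7]
opening: 45.8
```

View pics/w6.png

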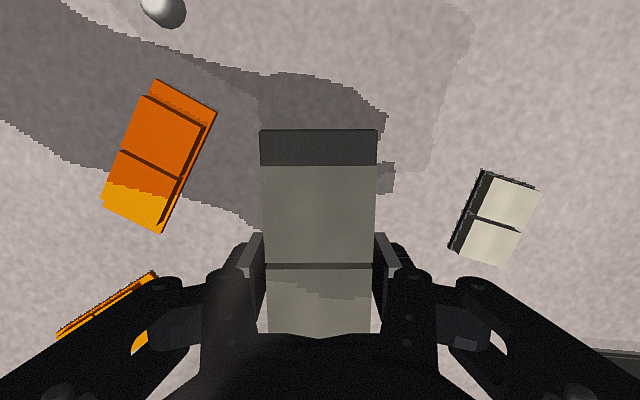

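View pics/s6.png

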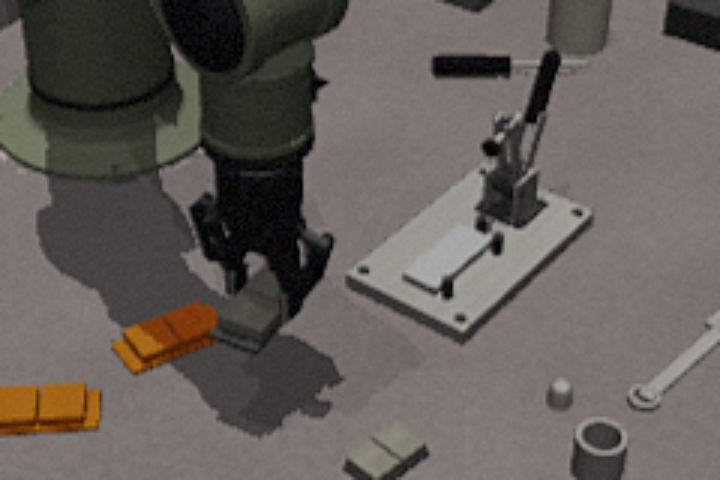

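The pad is held level. Next I'll move to just before the fixture, turn to its angle, and look again.

```bash
python3 -m jog '[[[5,20,8],[0,0,-2]],[[5,20,8],[0,0,-2]],[[5,22,8],[0,0,-2]],[[5,22,8],[0,0,-2]],[[5,22,8],[0,0,-2]],[[4,20,8],[0,0,0]],[[4,15,0],[0,0,0]],[[0,6,0],[0,0,0]],[[0,0,0],[0,0,0]],[[0,0,0],[0,0,0]]]'
python3 - <<'E'
from h import *
from scipy.spatial.transform import Rotation as Ro
o=r.get_obs(); print(Ro.from_quat(o['eef_rot']).as_matrix().round(4),o['position'],o['joint_pos'])
c=r.read_camera("wrist");
cv2.imwrite("pics/w7.png",c["frame"][:,:,::-1])
print(r.get_obs()['position'])
E
```

```text
clock: 13.6
position: [482.1, -136.0, 124.3]
eef_rot: [0.738, 0.675, -0.004, -0.008]
contact_force: [-0.8, 0.1, -4.3]
opening: 45.5
[[ 0.0896  0.9959 -0.0154]
 [ 0.996  -0.0895  0.0063]
 [ 0.0049 -0.016  -0.9999]] [ 482.13885095 -136.01273211  124.2856311 ] [ 0.46551518  0.46659132 -0.40081079  1.9664732   0.24728533  0.7725729
 -0.1676169 ]
[ 482.01500454 -136.25477912  124.22495806]
```

View pics/w7.png

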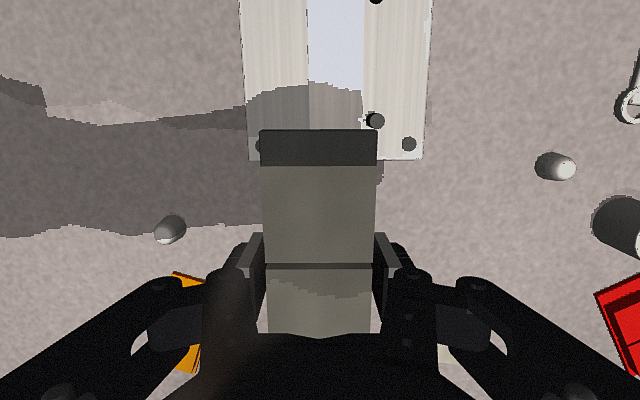

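The wrist view shows the plate ahead. The bed runs between columns 308 and 363, the near pin top is at (376,121), and the plate's right edge is at about 425–432. I'll measure these precisely.

```bash
python3 - <<'E'
from h import *
c=r.read_camera("wrist");f=c["frame"]
cv2.imwrite("pics/w7z.png",cv2.resize(f[0:170,230:450],None,fx=3.5,fy=3.5,interpolation=cv2.INTER_CUBIC)[:,:,::-1])
E
```

```text
(no output)
```

View pics/w7z.png

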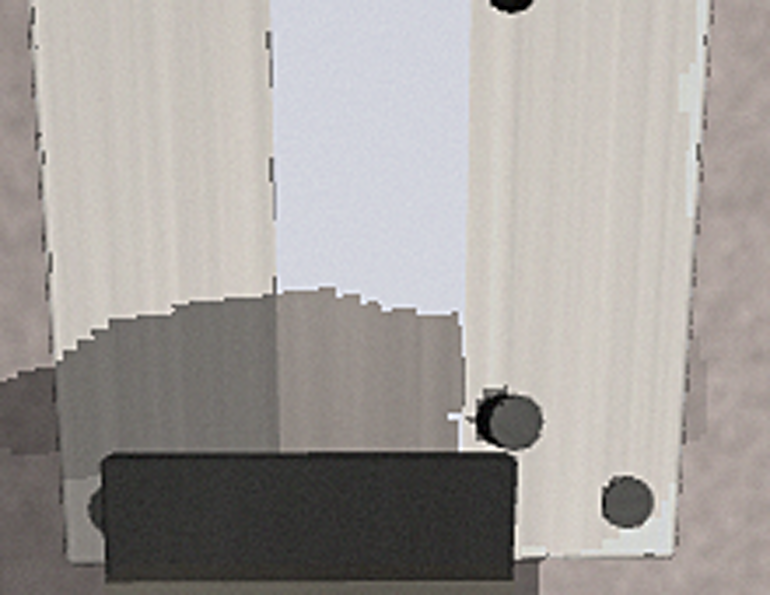

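```bash
python3 - <<'E'
from h import *
c=r.read_camera("wrist"); o=r.get_obs()
q=lambda a,b,z: ray(c,230+a/3.5-.36,b/3.5-.36,z)
def ang(p,s): d=(p-s)[:2]; return np.degrees(np.arctan2(-d[0],d[1]))
pin=q(515,421,44); print("pin",pin)
for n,a,b,z in [("pl",(33,0),(68,555),20),("pr",(708,0),(678,555),20),("bl",(272,0),(278,445),30),("br",(472,0),(460,445),30)]:
    A,B=q(*a,z),q(*b,z); print(n,A,B,ang(A,B))
print("pad top corners z", )
# pad in hand: lower plate top at z
zu=o['position'][2]+28.6
for a,b in [(105,455),(516,455)]: print(q(a,b,zu+6))
print("slot ends", ray(c,266,264.5,zu+18),ray(c,374,264.5,zu+18),ray(c,263,165,zu+18),ray(c,376.5,165,zu+18))
print(o['position'])
th=np.radians(-5); xh=np.array([np.cos(th),np.sin(th)]); yh=np.array([-np.sin(th),np.cos(th)])
print("home",pin[:2]-31*xh+46*yh)
E
```

```text
pin [528.48945862 -84.12401008  44.        ]
pl [432.31953282  13.39587903  20.        ] [ 422.33723461 -107.33247132   20.        ] -4.726690012114014
pr [ 5.77520800e+02 -5.60601832e-01  2.00000000e+01] [ 569.95446543 -120.44816063   20.        ] -3.611257260854451
bl [484.22522539   5.48175989  30.        ] [476.5272227  -85.24805128  30.        ] -4.849665637541562
br [525.67833421   1.49736271  30.        ] [517.94368717 -88.99332362  30.        ] -4.885454213049015
pad top corners z
[462.48078735 -78.30111614 158.99722854]
[510.58531944 -82.64442759 158.99722854]
slot ends [ 459.94064756 -133.15137187  170.99722854] [ 504.9470368  -136.88143654  170.99722854] [464.34275465 -91.21543825 170.99722854] [507.90506994 -95.07060479 170.99722854]
[ 482.02617452 -136.84572701  124.39722854]
home [501.61658715 -35.59722594]
```

```bash
python3 -m jog '[[[3,12,-4],[-0.2,-0.4,0.2]],[[3,15,-6],[-0.2,-0.4,0]],[[3,16,-8],[0,0,0]],[[3,16,-8],[0,0,0]],[[3,16,-10],[0,0,0]],[[0,12,-12],[0,0,0]],[[0,5,-12],[0,0,0]],[[0,0,-10],[0,0,0]],[[0,0,0],[0,0,0]],[[0,0,0],[0,0,0]]]'
python3 - <<'E'
from h import *
from scipy.spatial.transform import Rotation as Ro
o=r.get_obs(); print(Ro.from_quat(o['eef_rot']).as_matrix().round(4),o['position'])
c=r.read_camera("wrist");
cv2.imwrite("pics/w8.png",c["frame"][:,:,::-1])
E
```

```text
clock: 14.58
position: [496.4, -51.7, 50.1]
eef_rot: [0.743, 0.67, -0.002, 0.001]
contact_force: [0.4, 0.1, -3.6]
opening: 45.7
[[ 0.1029  0.9947 -0.0019]
 [ 0.9947 -0.1029 -0.0038]
 [-0.004  -0.0015 -1.    ]] [496.37475419 -51.70420852  50.05543163]
```

View pics/w8.png

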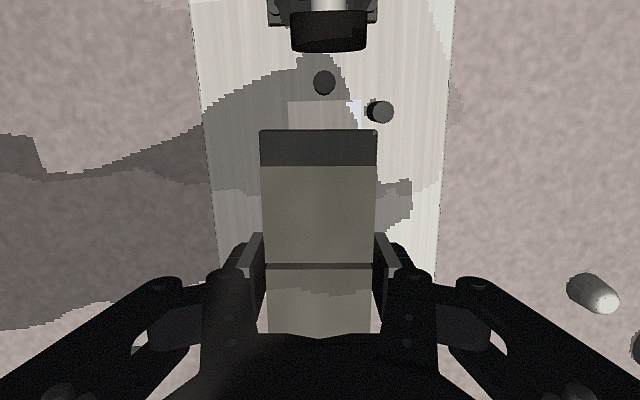

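```bash
python3 - <<'E'
from h import *
c=r.read_camera("wrist");o=r.get_obs()
cv2.imwrite("pics/w8z.png",cv2.resize(c["frame"][0:170,230:450],None,fx=3.5,fy=3.5,interpolation=cv2.INTER_CUBIC)[:,:,::-1])
print("foot",pt(c,328,30),pt(c,328,45), c["R"].T@-c["t"])
a=ray(c,325,82,44);b=ray(c,383,112,44)
th=np.radians(-4.85); xh=np.array([np.cos(th),np.sin(th)]); yh=np.array([-np.sin(th),np.cos(th)])
print(a[:2]-62*yh,b[:2]-31*xh-46*yh,a,b)
E
```

```text
foot [506.28159268  30.87263548 136.0374263 ] [505.98342705  27.68318612 135.70729166] [502.41477585  13.97741016 219.83197083]
[501.41712807 -36.44932801] [500.7678624  -35.93573593] [506.65906783  25.32867833  44.        ] [535.54604668   7.27858922  44.        ]
```

View pics/w8z.png

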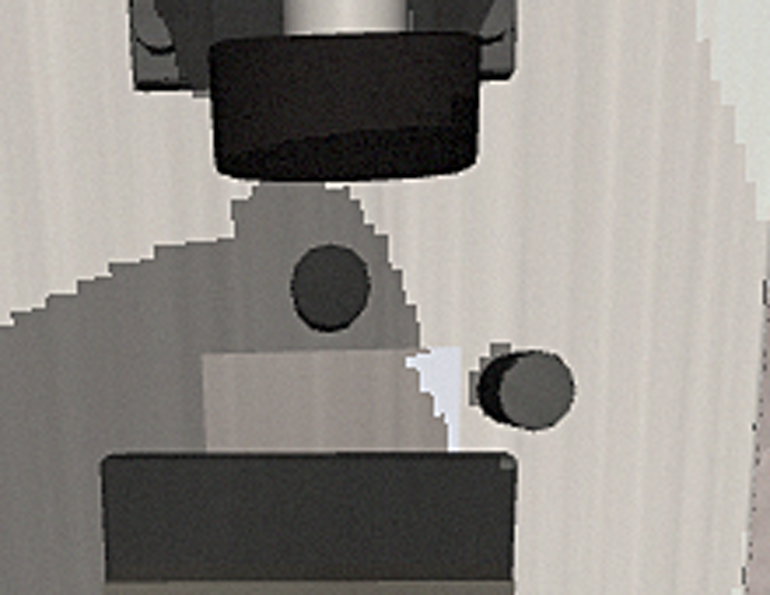

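```bash
python3 -m jog '[[[0,5,-5],[0,0,0.6]],[[0,5,-10],[0.1,0,0.4]],[[0,0,-10],[0,0,0]],[[0,0,-8],[0,0,0]],[[0,0,-6],[0,0,0]],[[0,0,-3],[0,0,0]],[[0,0,-2],[0,0,0]],[[0,0,0],[0,0,0]],[[0,0,0],[0,0,0]],[[0,0,0],[0,0,0]]]'
python3 - <<'E'
from h import *
from scipy.spatial.transform import Rotation as Ro
o=r.get_obs(); print(Ro.from_quat(o['eef_rot']).as_matrix().round(4),o['position'])
c=r.read_camera("wrist");
cv2.imwrite("pics/w9.png",c["frame"][:,:,::-1])
E
```

```text
clock: 15.52
position: [497.1, -42.4, 2.7]
eef_rot: [0.737, 0.676, -0.001, 0.001]
contact_force: [-0.3, 0.4, -3.5]
opening: 45.8
[[ 8.630e-02  9.963e-01  5.000e-04]
 [ 9.963e-01 -8.630e-02 -2.600e-03]
 [-2.500e-03  7.000e-04 -1.000e+00]] [497.133828   -42.40369071   2.72970905]
```

View pics/w9.png

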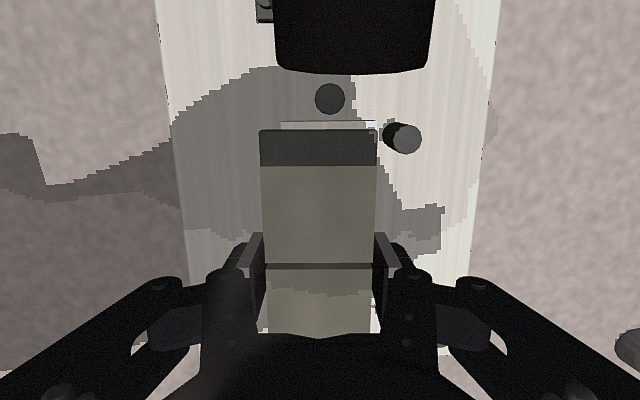

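The pad is just above the bed, with the end pin at (330,98) and the side pin at (402,137), both clear of it. I'll set it down and slide it +x.

```bash
python3 -m jog '[[[0,0,-1],[0,0,0]],[[0,0,0],[0,0,0]],[[1,-0.1,0],[0,0,0]],[[1,-0.1,0],[0,0,0]],[[0,0,0],[0,0,0]],[[0,0,0],[0,0,0]],[[0,0,0],[0,0,0]],[[0,0,0],[0,0,0]],[[0,0,0],[0,0,0]],[[0,0,0],[0,0,0]]]'
python3 -m jog '[[[1,-0.1,0],[0,0,0]],[[1,-0.1,0],[0,0,0]],[[0,0,0],[0,0,0]],[[0,0,0],[0,0,0]],[[0,0,0],[0,0,0]],[[0,0,0],[0,0,0]],[[0,0,0],[0,0,0]],[[0,0,0],[0,0,0]],[[0,0,0],[0,0,0]],[[1,-0.1,0],[0,0,0]]]'
```

```text
clock: 16.4
position: [500.2, -42.9, 2.8]
eef_rot: [0.737, 0.676, 0.0, 0.002]
contact_force: [0.7, 0.1, -4.1]
opening: 45.9
clock: 17.23
position: [502.3, -43.3, 2.5]
eef_rot: [0.737, 0.676, -0.001, 0.001]
contact_force: [-6.1, 1.2, -3.8]
opening: 45.6
```

```bash
python3 -m jog '[[[0,1,0],[0,0,0]],[[0.1,1,0],[0,0,0]],[[0.1,1,0],[0,0,0]],[[0.1,1,0],[0,0,0]],[[0,0,0],[0,0,0]],[[0,0,0],[0,0,0]],[[0,0,0],[0,0,0]],[[0,0,0],[0,0,0]],[[0,0,0],[0,0,0]],[[0,0,0],[0,0,0]]]'
python3 -m jog '[[[0.1,1,0],[0,0,0]],[[0,1,0],[0,0,0]],[[0,0,0],[0,0,0]],[[0,0,0],[0,0,0]],[[0,0,0],[0,0,0]],[[0,0,0],[0,0,0]],[[0,0,0],[0,0,0]],[[0,0,0],[0,0,0]],[[0,0,0],[0,0,0]],[[0.1,1,0],[0,0,0]]]'
```

```text
clock: 18.07
position: [502.3, -39.2, 2.3]
eef_rot: [0.737, 0.676, -0.001, 0.001]
contact_force: [-1.8, -1.0, -4.3]
opening: 45.9
clock: 18.9
position: [502.4, -36.3, 2.3]
eef_rot: [0.737, 0.676, -0.001, 0.001]
contact_force: [-2.5, -7.4, -4.9]
opening: 45.9
```

```bash
python3 -m jog '[[[0,0,-1],[0,0,0]],[[0,0,-0.7],[0,0,0]],[[0,0,0],[0,0,0]],[[0,0,0],[0,0,0]],[[0,0,0],[0,0,0]],[[0.3,0,0],[0,0,0]],[[0,0,0],[0,0,0]],[[0,0,0],[0,0,0]],[[0,0.7,0],[0,0,0]],[[0,0.7,0],[0,0,0]]]'
python3 - <<'E'
from h import *
c=r.read_camera("wrist");
cv2.imwrite("pics/w10.png",c["frame"][:,:,::-1])
E
```

```text
clock: 19.73
position: [502.5, -36.4, 1.4]
eef_rot: [0.738, 0.675, -0.002, 0.002]
contact_force: [-1.8, -7.0, -0.7]
opening: 45.6
```

View pics/w10.png

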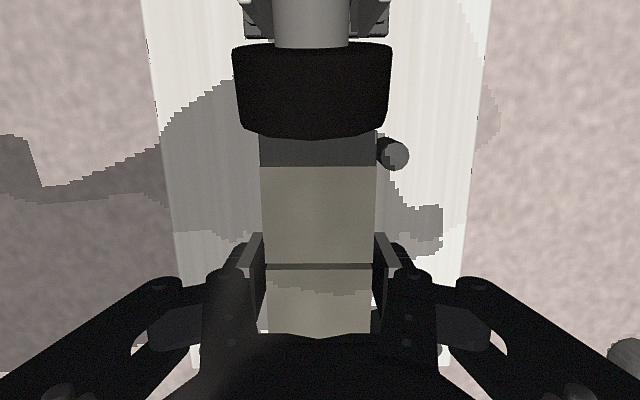

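The pad is seated against all three pins: the side pin touches at about (392,153), the y push stalls at -36.3 with 7 N, and the bed now carries the weight. Releasing and rising.

```bash
python3 -m jog '[[[0,0,0],[0,0,0]],[[0,0,0],[0,0,0]],[[0,0,0],[0,0,0]],[[0,0,0],[0,0,0]],[[0,0,0],[0,0,0]],[[0,0,0],[0,0,0]],[[0,0,0],[0,0,0]],[[0,0,3],[0,0,0]],[[0,0,10],[0,0,0]],[[0,0,15],[0,0,0]]]' 0
python3 -m jog '[[[0,-10,25],[0,0,0]],[[0,-10,25],[0,0,0]],[[0,-10,25],[0,0,0]],[[0,-10,25],[0,0,0]],[[0,-10,25],[0,0,0]],[[0,0,20],[0,0,0]],[[0,0,0],[0,0,0]],[[0,0,0],[0,0,0]],[[0,0,0],[0,0,0]],[[0,0,0],[0,0,0]]]'
python3 - <<'E'
from h import *
c=r.read_camera("wrist"); cv2.imwrite("pics/w11.png",c["frame"][:,:,::-1])
c=r.read_camera("scene"); cv2.imwrite("pics/s11.png",cv2.resize(c["frame"][110:230,300:420],None,fx=5,fy=5,interpolation=cv2.INTER_CUBIC)[:,:,::-1])
c=r.read_camera("top"); cv2.imwrite("pics/t11.png",cv2.resize(c["frame"][190:265,140:300],None,fx=5,fy=5,interpolation=cv2.INTER_CUBIC)[:,:,::-1])
E
```

```text
clock: 20.62
position: [503.8, -34.8, 29.6]
eef_rot: [0.737, 0.676, -0.001, 0.002]
contact_force: [0.0, -0.4, -0.8]
opening: 85.0
clock: 21.45
position: [502.2, -85.7, 190.8]
eef_rot: [0.736, 0.677, 0.001, 0.004]
contact_force: [0.7, -0.3, 0.0]
opening: 85.3
```

View pics/w11.png

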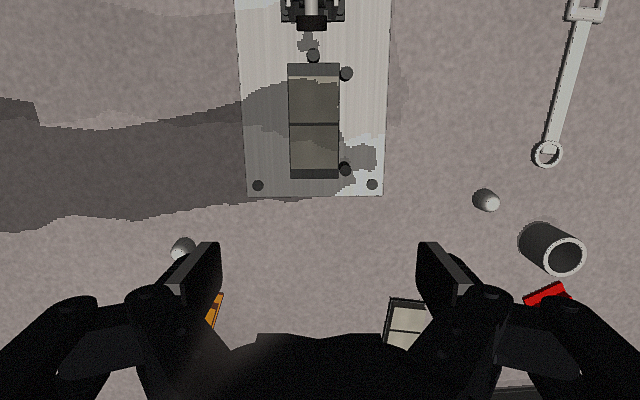

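View pics/s11.png

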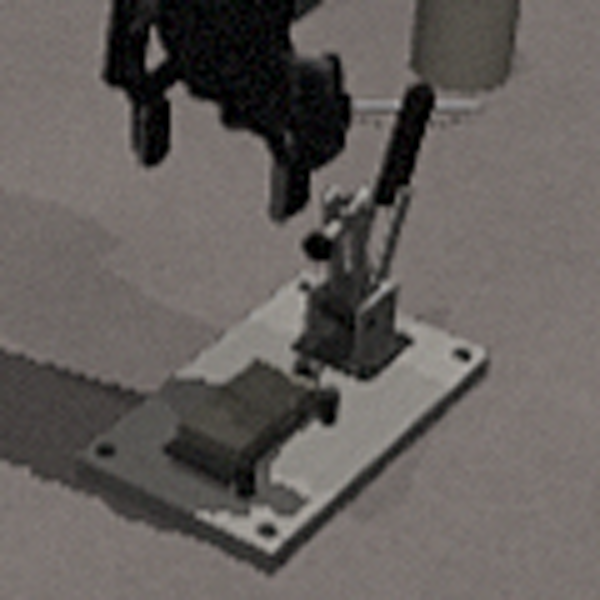

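View pics/t11.png

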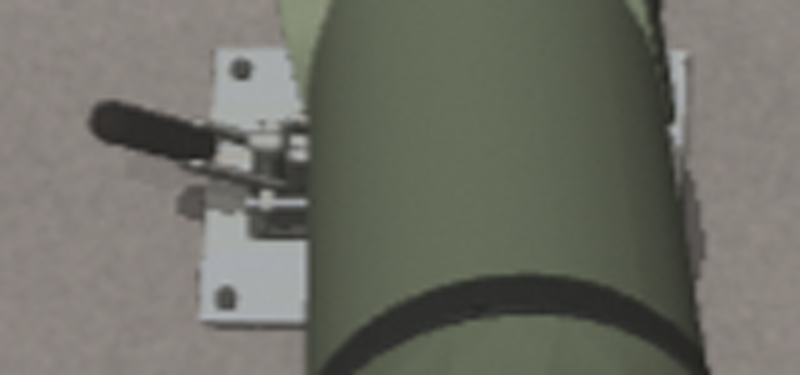

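The pad touches all three pins in the wrist view, at (313,55), (346,73) and (345,168). Next is the handle angle, from intersecting the grip rays with the fixture's x=0 plane.

```bash
cat >> h.py <<'E'
th=np.radians(-4.85); XH=np.array([np.cos(th),np.sin(th),0]); YH=np.array([-np.sin(th),np.cos(th),0]); HOME=np.array([501.7,-36.2,0])
def fx(X): d=np.asarray(X)-HOME; return np.array([d@XH,d@YH,d[2]])
def wf(x,y,z): return HOME+x*XH+y*YH+np.array([0,0,z])
def planex(c,u,v,x0=0):
    K,R,t=c["camera_matrix"],c["R"],c["t"]
    d=R.T@np.linalg.solve(K,np.array([u,v,1.])); o=-R.T@t
    s=(x0-(o-HOME)@XH)/(d@XH); return fx(o+s*d)
E
python3 - <<'E'
from h import *
s=r.read_camera("scene"); t=r.read_camera("top"); w=r.read_camera("wrist")
for n,(a,b) in dict(tip=(420,95),low=(388,195),mid=(405,143)).items():
    u,v=300+a/5-.4,110+b/5-.4; p=planex(s,u,v); print(n,p, "ang",np.arctan2(p[2]-72,p[1]-129), "r",np.hypot(p[2]-72,p[1]-129), "depth",fx(pt(s,u,v)).round(1))
for n,(a,b) in dict(tip=(100,120),low=(205,142),mid=(150,131)).items():
    u,v=140+a/5-.4,190+b/5-.4; print("top",n,fx(pt(t,u,v)).round(1),[fx(ray(t,u,v,z)).round(1).tolist() for z in (100,150,200)])
# pad check in wrist (z=48 lining / z=36 plate)
P=[fx(ray(w,u,v,36)) for u,v in [(288,64),(340,63),(339,178),(290,177)]]; print(np.round(P,1),np.mean(P,0))
print([fx(ray(w,u,v,44)).round(1).tolist() for u,v in [(313,55),(346,73),(345,168)]])
E
```

```text
tip [9.41469125e-14 1.80907361e+02 1.86230068e+02] ang 1.1442805499104711 r 125.47064369074523 depth [  5.2 171.6 192.6]
low [2.13162821e-14 1.52714944e+02 1.25148351e+02] ang 1.1511046267499676 r 58.199189989342116 depth [  5.4 143.4 132.1]
mid [1.70530257e-13 1.67931164e+02 1.56893343e+02] ang 1.1408226786920308 r 93.39440724250568 depth [  5.  159.1 163.2]
top tip [  0.5 180.5 192.5] [[18.9, 209.4, 100.0], [9.0, 193.8, 150.0], [-1.0, 178.2, 200.0]]
top low [  1.9 146.4 134.6] [[8.4, 155.7, 100.0], [-1.1, 142.2, 150.0], [-10.6, 128.7, 200.0]]
top mid [ -0.9 161.9 174.9] [[13.6, 183.8, 100.0], [3.9, 169.2, 150.0], [-5.8, 154.6, 200.0]]
[[-24.1  54.6  36. ]
 [ 24.5  55.5  36. ]
 [ 25.4 -54.5  36. ]
 [-24.7 -53.4  36. ]] [ 0.28905946  0.57334995 36.        ]
[[-0.6, 61.3, 44.0], [29.6, 46.0, 44.0], [30.7, -42.6, 44.0]]
```

The pad is home: its centre measures (0.3, 0.6) mm off in the fixture frame. The handle is at about 1.14 rad, so it should stop near horizontal (±0.1). I'll shut the fingers and move to the handle's inner side.

```bash
python3 -m jog '[[[1,15,0],[0,0,0]],[[1,20,0],[0,0,0]],[[1,20,0],[0,0,0]],[[1,20,0],[0,0,0]],[[1,20,0],[0,0,0]],[[1,20,0],[0,0,0]],[[1,20,0],[0,0,0]],[[1,18,0],[0,0,0]],[[1,10,0],[0,0,0]],[[0,0,0],[0,0,0]]]' 1 60
python3 - <<'E'
from h import *
from scipy.spatial.transform import Rotation as Ro
o=r.get_obs(); print(Ro.from_quat(o['eef_rot']).as_matrix().round(4),o['position'],fx(o['position']))
c=r.read_camera("wrist"); cv2.imwrite("pics/w12.png",c["frame"][:,:,::-1])
E
```

```text
clock: 22.58
position: [509.5, 84.1, 187.8]
eef_rot: [0.737, 0.676, -0.001, 0.001]
contact_force: [-0.3, -1.1, 0.2]
opening: -0.0
[[ 8.620e-02  9.963e-01  1.000e-04]
 [ 9.963e-01 -8.620e-02 -3.900e-03]
 [-3.800e-03  4.000e-04 -1.000e+00]] [509.54885587  84.05002568 187.76922981] [ -2.34607617 120.48306578 187.76922981]
```

View pics/w12.png

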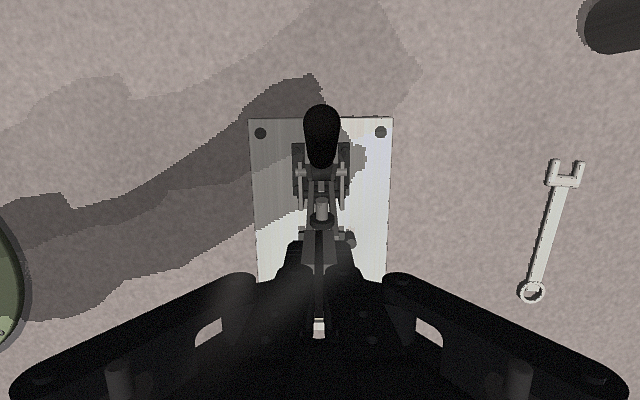

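The handle grip is at about (321,130), in line with the fingers at column 318. Moving into place beside it.

```bash
python3 -m jog '[[[2,10,0],[0.2,0,0]],[[2,10,-8],[0,0,0]],[[0,1,-12],[0,0,0]],[[0,0,-12],[0,0,0]],[[0,0,-10],[0,0,0]],[[0,0,-6],[0,0,0]],[[0,0,0],[0,0,0]],[[0,0,0],[0,0,0]],[[0,0,0],[0,0,0]],[[0,0,0],[0,0,0]]]'
python3 - <<'E'
from h import *
o=r.get_obs(); print(o['position'],fx(o['position']),o['contact_force'])
c=r.read_camera("wrist"); cv2.imwrite("pics/w13.png",c["frame"][:,:,::-1])
print([fx(pt(c,u,v)).round(1).tolist() for u,v in [(320,150),(320,180),(320,205),(320,215),(320,232)]])
E
```

```text
clock: 23.47
position: [514.9, 102.5, 135.3]
eef_rot: [0.739, 0.673, -0.001, 0.0]
contact_force: [-0.2, 0.7, -0.2]
opening: 0.2
[514.87518435 102.45832611 135.26524735] [  1.40480694 139.27578181 135.26524735] [-0.22564982  0.69661    -0.1691072 ]
[[1.9, 167.8, 17.7], [1.3, 179.5, 191.3], [1.2, 167.8, 183.9], [1.3, 148.0, 137.8], [1.2, 150.8, 169.5]]
```

View pics/w13.png

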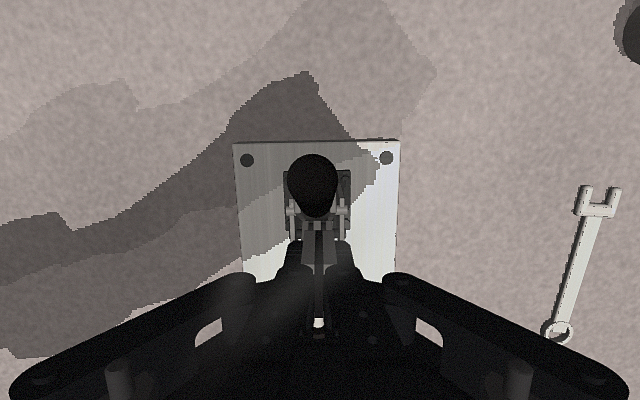

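The tip corner is at (y,z)≈(150,164), about 9 mm short of the handle. I'll start turning it through the free part.

```bash
python3 -m jog '[[[0,3,0],[0,0,0]],[[0,3,0],[0,0,0]],[[0,3,0],[0,0,0]],[[0.2,3,-1],[0,0,0]],[[0.2,3,-1],[0,0,0]],[[0.2,3,-1.2],[0,0,0]],[[0.2,3,-1.2],[0,0,0]],[[0.2,3,-1.5],[0,0,0]],[[0.2,3,-1.5],[0,0,0]],[[0,0,0],[0,0,0]]]'
python3 - <<'E'
from h import *
o=r.get_obs(); p=fx(o['position']); print(p, "corner",p[1]+11,p[2]+29,o['contact_force'])
E
```

```text
clock: 24.35
position: [516.8, 131.3, 128.2]
eef_rot: [0.74, 0.673, -0.001, 0.002]
contact_force: [-0.3, -0.1, -0.1]
opening: 0.4
[  0.87532586 168.2184113  128.23960251] corner 179.21841129547886 157.23960250520975 [-0.30032922 -0.09326648 -0.05382609]
```

```bash
python3 -m jog '[[[0.2,3.2,-1.8],[0,0,0]],[[0.2,3,-2],[0,0,0]],[[0.2,2.8,-2.2],[0,0,0]],[[0.2,2.7,-2.3],[0,0,0]],[[0.2,2.6,-2.5],[0,0,0]],[[0.2,2.5,-2.6],[0,0,0]],[[0.2,2.4,-2.8],[0,0,0]],[[0.2,2.2,-2.8],[0,0,0]],[[0.2,2,-2.8],[0,0,0]],[[0,0,0],[0,0,0]]]'
python3 - <<'E'
from h import *
o=r.get_obs(); p=fx(o['position']); print(p, "corner",p[1]+11,p[2]+29,o['contact_force'])
c=r.read_camera("wrist"); cv2.imwrite("pics/w14.png",c["frame"][:,:,::-1])
c=r.read_camera("scene"); cv2.imwrite("pics/s14.png",cv2.resize(c["frame"][110:230,300:420],None,fx=5,fy=5,interpolation=cv2.INTER_CUBIC)[:,:,::-1])
E
```

```text
clock: 25.18
position: [518.7, 159.0, 104.1]
eef_rot: [0.739, 0.673, 0.0, 0.001]
contact_force: [-0.3, 0.9, -0.1]
opening: 0.1
[  0.4802348  195.9503701  104.13668342] corner 206.95037009890106 133.13668342380464 [-0.30782861  0.93096811 -0.12334337]
```

View pics/w14.png

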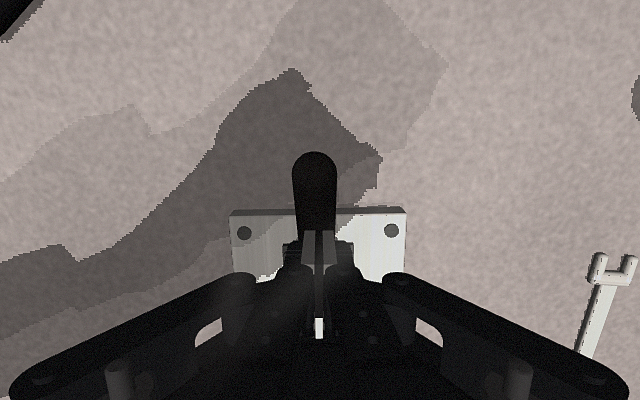

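View pics/s14.png

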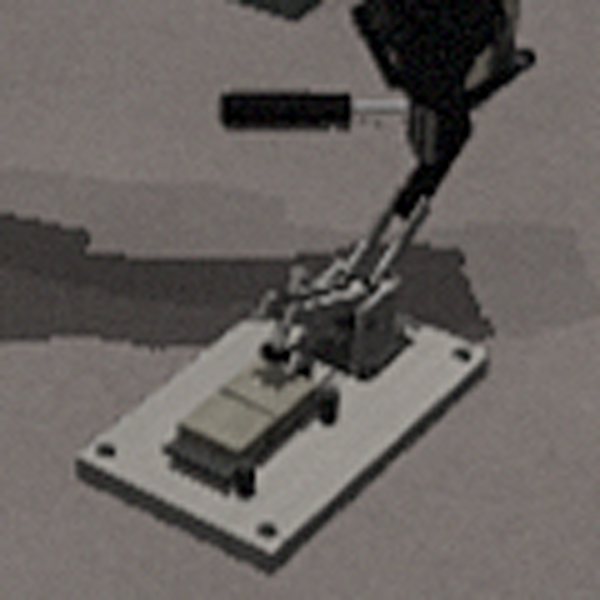

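Handle now at about 0.56 rad, with the spindle close above the lining. I'll start the slow, feeling part.

```bash
python3 -m jog '[[[0.1,0.5,-0.9],[0,0,0]],[[0,0.5,-0.9],[0,0,0]],[[0,0.5,-0.9],[0,0,0]],[[0.1,0.5,-0.9],[0,0,0]],[[0,0.5,-0.9],[0,0,0]],[[0,0.5,-0.9],[0,0,0]],[[0.1,0.5,-0.9],[0,0,0]],[[0,0.5,-0.9],[0,0,0]],[[0,0.5,-0.9],[0,0,0]],[[0,0,0],[0,0,0]]]'
cat >> h.py <<'E'
def rep():
    o=r.get_obs(); p=fx(o['position']); y,z=p[1]+11-129,p[2]+29-72; R=np.hypot(y,z); f=np.arctan2(z,y)-np.arcsin(10/R)
    F=o['contact_force']; print("corner",round(p[1]+11,1),round(p[2]+29,1),"x",round(p[0],1),"phi",f.round(3),"r",R.round(1),"tang push",(-(F@YH)*np.sin(f)+F[2]*np.cos(f)).round(1),F.round(1),o['clock'])
E
python3 -c "from h import *; rep()"
```

```text
clock: 26.12
position: [519.6, 162.8, 96.0]
eef_rot: [0.74, 0.673, 0.001, 0.001]
contact_force: [-0.2, -0.1, 0.0]
opening: -0.1
corner 210.8 125.0 x 1.0 phi 0.472 r 97.5 tang push 0.1 [-0.2 -0.1  0. ] 26.1167
```

```bash
python3 -m jog '[[[0.1,0.4,-0.9],[0,0,0]],[[0,0.4,-0.9],[0,0,0]],[[0,0.4,-0.9],[0,0,0]],[[0.1,0.4,-0.9],[0,0,0]],[[0,0.4,-0.9],[0,0,0]],[[0,0.4,-0.9],[0,0,0]],[[0,0.4,-0.9],[0,0,0]],[[0,0.4,-0.9],[0,0,0]],[[0,0.4,-0.9],[0,0,0]],[[0,0,0],[0,0,0]]]'
python3 -c "from h import *; rep()"
```

```text
clock: 26.95
position: [520.0, 167.0, 87.3]
eef_rot: [0.74, 0.673, 0.001, 0.001]
contact_force: [-0.5, -1.1, 1.8]
opening: -0.2
corner 215.0 116.3 x 1.1 phi 0.372 r 96.7 tang push 2.1 [-0.5 -1.1  1.8] 26.95
```

```bash
python3 -m jog '[[[0,0.2,-0.6],[0,0,0]],[[0,0.2,-0.6],[0,0,0]],[[0,0.2,-0.6],[0,0,0]],[[0.1,0.2,-0.6],[0,0,0]],[[0,0.2,-0.6],[0,0,0]],[[0,0.2,-0.6],[0,0,0]],[[0,0.2,-0.6],[0,0,0]],[[0.1,0.2,-0.6],[0,0,0]],[[0,0.2,-0.6],[0,0,0]],[[0,0,0],[0,0,0]]]'
python3 -c "from h import *; rep()"
```

```text
clock: 27.78
position: [520.5, 168.9, 83.6]
eef_rot: [0.74, 0.673, 0.001, 0.002]
contact_force: [-2.5, -1.2, 7.9]
opening: -0.3
corner 217.0 112.6 x 1.4 phi 0.329 r 96.9 tang push 7.9 [-2.5 -1.2  7.9] 27.7833
```

```bash
python3 -m jog '[[[0,0.2,-0.6],[0,0,0]],[[0,0.2,-0.6],[0,0,0]],[[0,0.2,-0.6],[0,0,0]],[[0,0.2,-0.6],[0,0,0]],[[0,0.2,-0.6],[0,0,0]],[[0,0.2,-0.6],[0,0,0]],[[0,0.2,-0.6],[0,0,0]],[[0,0.2,-0.6],[0,0,0]],[[0,0.2,-0.6],[0,0,0]],[[0,0,0],[0,0,0]]]'
python3 -c "from h import *; rep()"
```

```text
clock: 28.62
position: [520.7, 169.7, 81.7]
eef_rot: [0.74, 0.672, 0.001, 0.004]
contact_force: [-2.8, -1.8, 9.8]
opening: -0.2
corner 217.7 110.7 x 1.5 phi 0.308 r 96.8 tang push 9.9 [-2.8 -1.8  9.8] 28.6167
```

```bash
python3 -m jog '[[[0,0.3,-1],[0,0,0]],[[0,0.3,-1],[0,0,0]],[[0,0.3,-1],[0,0,0]],[[0,0.3,-1],[0,0,0]],[[0,0.3,-1],[0,0,0]],[[0,0.2,-0.8],[0,0,0]],[[0,0.2,-0.8],[0,0,0]],[[0,0.2,-0.8],[0,0,0]],[[0,0.2,-0.8],[0,0,0]],[[0,0.2,-0.8],[0,0,0]]]'
python3 -c "from h import *; rep()"
```

```text
clock: 29.45
position: [521.1, 171.2, 77.9]
eef_rot: [0.741, 0.672, 0.001, 0.006]
contact_force: [-4.1, -2.2, 16.0]
opening: -0.2
corner 219.3 106.9 x 1.7 phi 0.266 r 96.9 tang push 16.1 [-4.1 -2.2 16. ] 29.45
```

```bash
python3 -m jog '[[[0,0.2,-1],[0,0,0]],[[0,0.2,-1],[0,0,0]],[[0,0.2,-1],[0,0,0]],[[0,0.2,-1],[0,0,0]],[[0,0.2,-1],[0,0,0]],[[0,0.2,-0.8],[0,0,0]],[[0,0.2,-0.8],[0,0,0]],[[0,0.2,-0.8],[0,0,0]],[[0,0.2,-0.8],[0,0,0]],[[0,0.2,-0.8],[0,0,0]]]'
python3 -c "from h import *; rep()"
```

```text
clock: 30.28
position: [521.3, 172.3, 75.1]
eef_rot: [0.741, 0.671, 0.001, 0.009]
contact_force: [-4.6, -3.0, 17.7]
opening: 0.1
corner 220.4 104.1 x 1.9 phi 0.234 r 96.8 tang push 18.0 [-4.6 -3.  17.7] 30.2833
```

```bash
python3 -m jog '[[[0,0.2,-1],[0.1,0.1,0]],[[0,0.2,-1],[0.1,0.1,0]],[[0,0.2,-1],[0.1,0.1,0]],[[0,0.2,-1],[0.1,0.1,0]],[[0,0.2,-1],[0.1,0.1,0]],[[0,0.2,-1],[0.1,0.1,0]],[[0,0.2,-1],[0.1,0.1,0]],[[0,0.2,-1],[0.1,0.1,0]],[[0,0.2,-1],[0.1,0.1,0]],[[0,0.2,-1],[0.1,0.1,0]]]'
python3 -c "from h import *; rep()"
```

```text
clock: 31.12
position: [520.9, 174.0, 71.4]
eef_rot: [0.741, 0.671, 0.001, -0.002]
contact_force: [-5.8, -2.3, 16.5]
opening: -0.2
corner 222.0 100.4 x 1.4 phi 0.193 r 97.3 tang push 16.7 [-5.8 -2.3 16.5] 31.1167
```

```bash
python3 -m jog '[[[-0.1,0.1,-0.8],[0,0,0]],[[-0.1,0.1,-0.8],[0,0,0]],[[-0.1,0.1,-0.8],[0,0,0]],[[-0.1,0.1,-0.8],[0,0,0]],[[-0.1,0.1,-0.8],[0,0,0]],[[0,0.1,-0.8],[0,0,0]],[[0,0.1,-0.8],[0,0,0]],[[0,0.1,-0.8],[0,0,0]],[[0,0.1,-0.8],[0,0,0]],[[0,0,0],[0,0,0]]]'
python3 -c "from h import *; rep()"
```

```text
clock: 31.95
position: [520.9, 174.4, 70.0]
eef_rot: [0.742, 0.671, 0.001, 0.0]
contact_force: [-3.4, -2.0, 11.0]
opening: -0.2
corner 222.4 99.0 x 1.4 phi 0.178 r 97.3 tang push 11.2 [-3.4 -2.  11. ] 31.95
```

```bash
python3 -m jog '[[[0,0.1,-0.8],[0,0,0]],[[0,0.1,-0.8],[0,0,0]],[[0,0.1,-0.8],[0,0,0]],[[0,0.1,-0.8],[0,0,0]],[[0,0.1,-0.8],[0,0,0]],[[0,0.1,-0.8],[0,0,0]],[[0,0.1,-0.8],[0,0,0]],[[0,0.1,-0.8],[0,0,0]],[[0,0.1,-0.8],[0,0,0]],[[0,0.1,-0.8],[0,0,0]]]'
python3 -c "from h import *; rep()"
```

```text
clock: 32.78
position: [521.1, 175.1, 67.2]
eef_rot: [0.742, 0.671, 0.002, 0.002]
contact_force: [-4.3, -1.9, 13.2]
opening: -0.2
corner 223.2 96.2 x 1.5 phi 0.149 r 97.3 tang push 13.3 [-4.3 -1.9 13.2] 32.7833
```

Force is falling with angle (18 → 16.7 → 13.3 N), so we are past the peak. I'll continue gently.

```bash
python3 -m jog '[[[0,0.1,-0.8],[0,0,0]],[[0,0.1,-0.8],[0,0,0]],[[0,0.1,-0.8],[0,0,0]],[[0,0.1,-0.8],[0,0,0]],[[0,0.1,-0.8],[0,0,0]],[[0,0.1,-0.8],[0,0,0]],[[0,0.1,-0.8],[0,0,0]],[[0,0.1,-0.8],[0,0,0]],[[0,0.1,-0.8],[0,0,0]],[[0,0.1,-0.8],[0,0,0]]]'
python3 -c "from h import *; rep()"
```

```text
clock: 33.62
position: [521.1, 176.0, 63.2]
eef_rot: [0.742, 0.67, 0.002, 0.003]
contact_force: [-2.4, -1.6, 8.8]
opening: 0.2
corner 224.1 92.2 x 1.4 phi 0.106 r 97.2 tang push 9.0 [-2.4 -1.6  8.8] 33.6167
```

```bash
python3 -m jog '[[[0,0.1,-0.6],[0,0,0]],[[0,0,-0.6],[0,0,0]],[[0,0.1,-0.6],[0,0,0]],[[0,0,-0.6],[0,0,0]],[[0,0.1,-0.6],[0,0,0]],[[0,0,-0.6],[0,0,0]],[[0,0.1,-0.6],[0,0,0]],[[0,0,-0.6],[0,0,0]],[[0,0.1,-0.6],[0,0,0]],[[0,0,-0.6],[0,0,0]]]'
python3 -c "from h import *; rep()"
```

```text
clock: 34.45
position: [521.0, 176.8, 59.0]
eef_rot: [0.742, 0.67, 0.002, 0.004]
contact_force: [-1.2, -0.2, 4.9]
opening: 0.1
corner 224.9 88.0 x 1.3 phi 0.062 r 97.2 tang push 4.9 [-1.2 -0.2  4.9] 34.45
```

```bash
python3 -m jog '[[[0,0.1,-0.5],[0,0,0]],[[0,0,-0.5],[0,0,0]],[[0,0,-0.5],[0,0,0]],[[0,0,-0.5],[0,0,0]],[[0,0.1,-0.5],[0,0,0]],[[0,0,-0.5],[0,0,0]],[[0,0,-0.5],[0,0,0]],[[0,0,-0.5],[0,0,0]],[[0,0,-0.5],[0,0,0]],[[0,0,0],[0,0,0]]]'
python3 -c "from h import *; rep()"
```

```text
clock: 35.28
position: [520.8, 177.1, 53.5]
eef_rot: [0.742, 0.67, 0.002, 0.004]
contact_force: [-0.5, 0.0, 4.0]
opening: 0.4
corner 225.1 82.5 x 1.0 phi 0.005 r 96.7 tang push 4.0 [-0.5  0.   4. ] 35.2833
```

```bash
python3 -m jog '[[[0,0,-0.5],[0,0,0]],[[0,0,-0.5],[0,0,0]],[[0,0,-0.5],[0,0,0]],[[0,0,0],[0,0,0]],[[0,0,0],[0,0,0]],[[0,0,0],[0,0,0]],[[0,0,0],[0,0,0]],[[0,0,0],[0,0,0]],[[0,0,0],[0,0,0]],[[0,0,0],[0,0,0]]]'
python3 -c "from h import *; rep()"
```

```text
clock: 36.12
position: [520.9, 177.0, 53.6]
eef_rot: [0.742, 0.67, 0.002, 0.004]
contact_force: [-0.4, 0.1, 2.5]
opening: 0.2
corner 225.1 82.6 x 1.1 phi 0.006 r 96.7 tang push 2.5 [-0.4  0.1  2.5] 36.1167
```

The handle stopped yielding at φ≈0.005 after the push had died away, which looks like the stop past over-center. I'll back off and see whether it stays down.

```bash
python3 -m jog '[[[0,0,1.5],[0,0,0]],[[0,0,2],[0,0,0]],[[0,0,3],[0,0,0]],[[0,0,4],[0,0,0]],[[0,0,5],[0,0,0]],[[0,0,8],[0,0,0]],[[0,0,10],[0,0,0]],[[0,0,10],[0,0,0]],[[0,0,10],[0,0,0]],[[0,0,10],[0,0,0]]]'
python3 - <<'E'
from h import *
rep()
c=r.read_camera("wrist"); cv2.imwrite("pics/w15.png",c["frame"][:,:,::-1])
print([fx(pt(c,u,v)).round(1).tolist() for u,v in [(318,200),(318,215),(318,225)]])
c=r.read_camera("scene"); cv2.imwrite("pics/s15.png",cv2.resize(c["frame"][110:230,300:420],None,fx=5,fy=5,interpolation=cv2.INTER_CUBIC)[:,:,::-1])
E
```

```text
clock: 36.95
position: [520.1, 176.7, 122.3]
eef_rot: [0.742, 0.67, 0.001, 0.004]
contact_force: [0.1, -0.1, -0.1]
opening: 0.4
corner 224.7 151.3 x 0.3 phi 0.611 r 124.3 tang push 0.0 [ 0.1 -0.1 -0.1] 36.95
[[-0.7, 218.3, 81.5], [-0.9, 207.4, 81.0], [-1.0, 200.2, 81.3]]
```

View pics/w15.png

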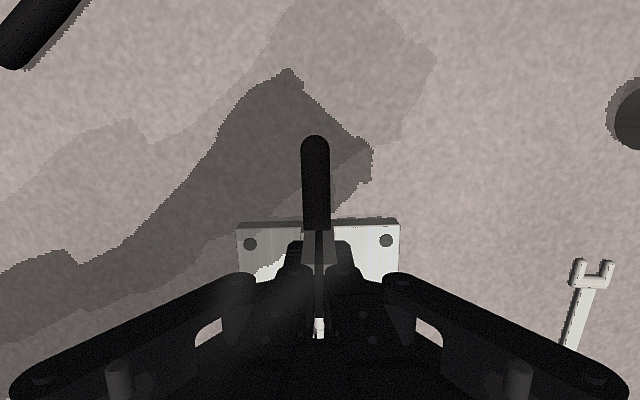

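View pics/s15.png

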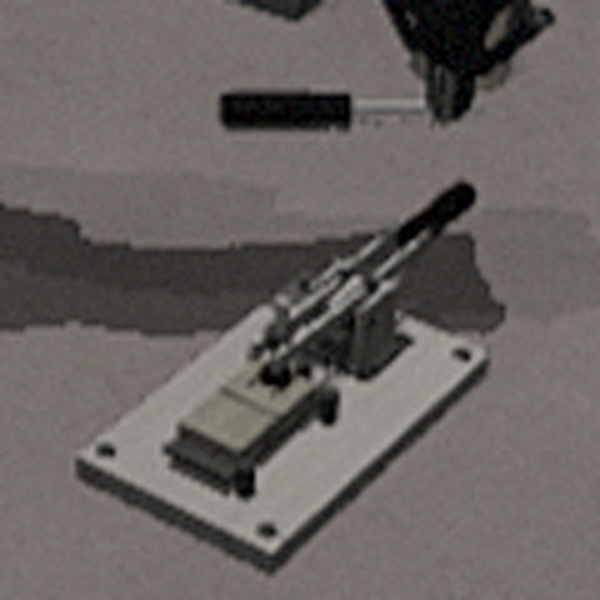

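The handle stays down by itself, level with its top at z≈81, and the spindle foot is on the lining. I'll do one last check of the pad and the handle from above.

```bash
python3 -m jog '[[[0,0,20],[0,0,0]],[[0,-15,20],[0,0,0]],[[-2,-25,15],[0,0,0]],[[-2,-30,10],[0,0,0]],[[-2,-30,0],[0,0,0]],[[-2,-30,0],[0,0,0]],[[-2,-30,0],[0,0,0]],[[-2,-30,0],[0,0,0]],[[-2,-30,0],[0,0,0]],[[-2,-20,0],[0,0,0]]]'
python3 -m jog '[[[0,-10,0],[0,0,0]],[[0,0,0],[0,0,0]],[[0,0,0],[0,0,0]],[[0,0,0],[0,0,0]],[[0,0,0],[0,0,0]],[[0,0,0],[0,0,0]],[[0,0,0],[0,0,0]],[[0,0,0],[0,0,0]],[[0,0,0],[0,0,0]],[[0,0,0],[0,0,0]]]'
python3 - <<'E'
from h import *
c=r.read_camera("wrist"); cv2.imwrite("pics/w16.png",c["frame"][:,:,::-1])
E
```

```text
clock: 37.88
position: [501.6, -67.8, 191.7]
eef_rot: [0.739, 0.674, 0.003, 0.004]
contact_force: [-0.7, -0.3, -0.3]
opening: 0.1
clock: 38.72
position: [501.5, -76.5, 191.3]
eef_rot: [0.739, 0.674, 0.003, 0.004]
contact_force: [0.7, 0.2, 0.3]
opening: 0.1
```

View pics/w16.png

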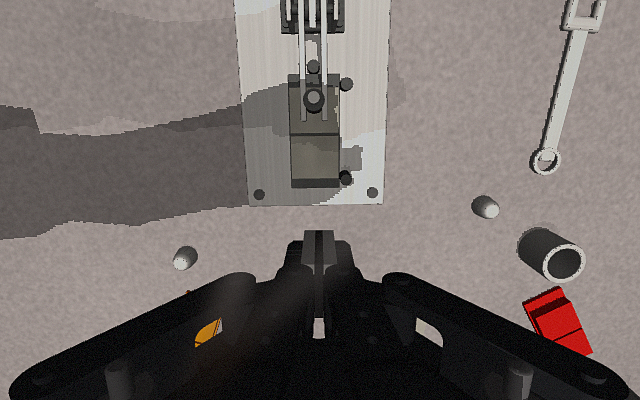

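```bash
python3 - <<'E'
from h import *
w=r.read_camera("wrist")
P=[fx(ray(w,u,v,36)) for u,v in [(289,74),(340,73),(340,187),(291,187)]]; print(np.round(P,1),np.mean(P,0))
t=r.read_camera("top"); s=r.read_camera("scene")
a=[planex(s,300+x/5-.4,110+y/5-.4) for x,y in [(470,190),(405,235)]]; print(a)
cv2.imwrite("pics/s17.png",cv2.resize(s["frame"][110:230,300:420],None,fx=4,fy=4)[:,:,::-1])
E
```

```text
[[-23.6  55.7  36. ]
 [ 24.6  56.3  36. ]
 [ 25.8 -54.7  36. ]
 [-24.8 -54.2  36. ]] [ 0.49533046  0.7764011  36.        ]
[array([8.52651283e-14, 2.63413462e+02, 7.26686379e+01]), array([1.03028697e-13, 1.80099834e+02, 7.96768200e+01])]
```

View pics/s17.png

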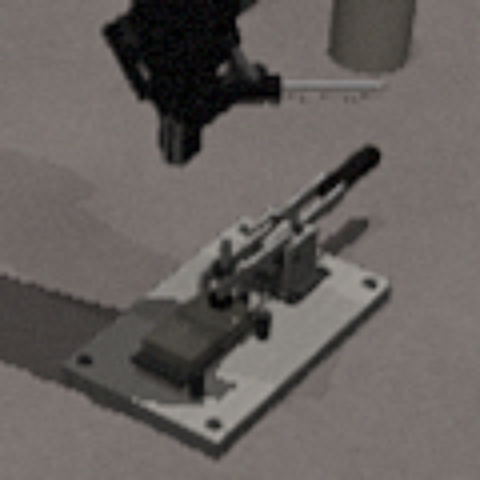

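The handle still lies level and the spindle is on the lining. The pad is within 1 mm of home and the arm is clear, so I'm handing in.

```bash
python3 -c "
from bench import r
print(r.finish_job(), r.get_obs()['clock'])"
```

```text
the job is handed in; nothing more can be done
the job is handed in; nothing more can be done
```

The long pad is clamped in the fixture: it lies home against all three pins and the toggle clamp stays locked on it with nothing holding the handle. I handed the job in at about 39 s of the 72 s allowed.

**How it went:**
- **Seating:** I slid the pad +x and then +y until each push stalled at about 6–7 N, then let it down on the bed.
- **Clamping:** I pushed the handle down with shut fingers. The push rose to a peak reading of about 18 N at 97 mm from the pivot. It then fell to about 4 N, and the handle came to rest against its stop, roughly horizontal.

**Last checks:**
- **Pad:** its centre measured about 0.5 mm (x) and 0.8 mm (y) from home, square to the fixture. The bare fixture fits agreed to about 2 mm.
- **Clamp:** the handle was still level about 2 s after I let go, and the spindle foot was on the lining. I did not measure the spindle force; "locked" rests on the handle staying down.
- **Short pad:** I never touched it, but I did not measure its position again at the end.

**What disagreed:**
- **Fingertips:** they sit about 29 mm above the reported TCP. My first grasp closed on air above the pad.
- **Hard touch:** while calibrating that offset I pressed the shut fingers on the lining and the wrist read 48 N for a moment. That is below the 120 N wrist limit. It was the fingers that touched, so I don't think the 40 N limit for the arm and gripper body applies.
- **Peak push:** 18 N is more than the stated 9–14 N, or about 15 N scaled to my contact point. It is well under the 40 N limit.

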